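# Seat the flow-cell cover crisscross

## Robot

A 6-joint arm with a two-finger parallel gripper is mounted at the origin on the work surface. World frame = base frame: x ahead of the robot, y to its left, z up, the work surface at z = 0. Lengths are in m, angles in rad, forces in N, time in s.
With the tool pointing down it reaches from about 0.325 to 0.9 m from the base axis. Payload 6.1 kg.
Tool frame: the origin (TCP) lies on the mounting face of the last link; the fingertips stand 182 mm ahead of it and the grasp point (between the pads) lies 164 mm ahead of it; z points along the fingers, y is the direction in which the jaws open and shut (so a half turn about z gives the same grasp; the last joint's range is limited). The gripper opens to 87 mm and grips with 3 to 60 N. Pads are 19 mm wide; open, the fingers measure 117 mm over their backs; the gripper's body (75 mm by 190 mm) begins 51 mm behind the grasp point.
Start: joints at [-1.295, 0.22, 1.526, -0, 1.395, -0.126], TCP at [0.244, -0.575, 0.405] pointing down, gripper open.
Joint ranges: [-2.98, 2.98], [-0.91, 2.08], [0.09, 2.57], [-1.24, 4.39], [0.2, 2.65], [-2.68, 2.68]. Speed limits (rad/s): [2.57, 2.57, 3.01, 3.14, 3.14, 3.14].

## Interface

Orientations are given as a unit quaternion [w, x, y, z].
In Python, from bench import manip, optics gives the robot as it stands.
- The arm moves only by the tool step_arm, never from a script. Its argument "deltas" is a list of rows, each an object of numbers: "dx", "dy", "dz": the shift along the tool's x, y, z as a fraction of full scale; "roll": the turn about the tool's z as a fraction of full scale. In form: [{"dx": .., "dy": .., "dz": .., "roll": ..}, ...]. A call has 1 to 12 rows; each row shifts and turns the commanded pose from where the row before left it, along the tool's axes as they then stand; what a row does not reach is not made up. Full scale, the value 1, is 2 cm for a shift and 10 degrees for a turn. A row lasts 1/8 s, in which the tool goes at most 62.5 mm and 10.7 degrees, less where a joint would pass 70% of its speed; a pose out of reach is approached as far as the arm can. A call with a number of a shift or a turn outside -1 to 1 is refused whole. A call with a gripper value outside its range is refused whole. "grip" is the closure, from 0 (fully open) to 1 (shut), set as the call begins (left out, the last holds). The fingers move at their own pace and stop on an object; the grip force is fixed at half the most. Time passes only in rows, so rows that do not move let the fingers close. It gives the time, the measured TCP pose, the force and the opening at its end, in the units of the state.
- manip.get_obs(): the state, without advancing time (a new reading comes with each control period).
- optics.snapshot(name): name is "scene" or "top" or "wrist"; returns a dict with "image" (384x512x3 uint8, blue, green, red), "depth" (384x512 float32, m along the optical axis (not along the pixel's ray), 0 where there is no reading), "intrinsics" (3x3 intrinsics, pixels), "distortion" ([k1, k2, p1, p2, k3] as OpenCV has them; the pictures are not rectified), "rvec" (rotation vector, rad) and "tvec" (3), from world to camera coordinates, as OpenCV has them; the wrist camera has in their place "tool_from_camera" (4x4, takes a point from camera to tool coordinates, whose origin is the TCP and whose axes are the flange's). Camera axes: x right, y down, z forward; pixel columns grow to the right and rows downward; lengths in m; the calibration is good to about 2 mm. A picture is of the moment at which its call begins: read the wrist's pose just before it.
- manip.close_job(): hands the job in, once; it reports no verdict.
The state is a dict: "t": time; "joints": joint angles; "qvel": joint speeds; "effort": joint torques, N m; "ee_pos": TCP position; "eef_rot": TCP orientation; "force": force on the tool from outside, world axes, zero at the start; "torque": the same for the moment, N m; "opening": finger opening in m.
Only numpy, scipy, OpenCV 4.12 (cv2) and the standard library are available. Lean on these libraries where they do the work, as an engineer would, in place of code of your own. Each camera call takes 0.05 s, during which the arm holds its last target.

## Task

Clamp the flow cell's cover down level with its four lever nuts, working crisscross (a nut, then the one diagonally opposite, then the other two) in two rounds: first turn each lever clockwise by about 60 degrees, then in a second crisscross round turn each on until it clearly resists, and stop there without forcing it. Never let the cover get strongly tipped, end with it flat and all four nuts tight, and do not disturb the bottle, jar and beaker.

Things in the scene. Friction and masses are not known exactly. Their poses are not given: they have to be found in the camera images.
- housing: cream flow-cell housing fixed to the bench, 210 x 210 x 60 mm, two steel hose tails on its far face; origin: centre of its underside on the bench; x away from the robot (turned up to 30 deg), y left, z up. On it a 144 mm square steel cover with four black lever nuts on 8 mm steel studs, 55 mm from the centre in x and in y; stud ends 120 mm above the bench, higher than the levers.
- cover_centre (a point): centre of the top face of the square steel cover (144 x 144 x 10 mm), z normal to it; a round window ring there, 68 mm across, stands 4 mm proud. The top face is 73 mm above the bench when seated and starts 3.1 mm higher, level, on four spring pads. The nuts press it down; pressing it by hand does not help.
- hub0 (a point): top centre, on the turning axis, of black clamping-lever nut 0 at the far left corner of the cover (housing x +55, y +55 mm), diagonally opposite nut 2. Hub 20 mm across, 31 mm tall. x axis: the lever's direction. Clockwise seen from above tightens; it sinks 2 mm per radian and stands 104 mm above the bench when just tight.
- hub1 (a point): top centre, on the turning axis, of black clamping-lever nut 1 at the near left corner of the cover (housing x -55, y +55 mm), diagonally opposite nut 3. Hub 20 mm across, 31 mm tall. x axis: the lever's direction. Clockwise seen from above tightens; it sinks 2 mm per radian and stands 104 mm above the bench when just tight.
- hub2 (a point): top centre, on the turning axis, of black clamping-lever nut 2 at the near right corner of the cover (housing x -55, y -55 mm), diagonally opposite nut 0. Hub 20 mm across, 31 mm tall. x axis: the lever's direction. Clockwise seen from above tightens; it sinks 2 mm per radian and stands 104 mm above the bench when just tight.
- hub3 (a point): top centre, on the turning axis, of black clamping-lever nut 3 at the far right corner of the cover (housing x +55, y -55 mm), diagonally opposite nut 1. Hub 20 mm across, 31 mm tall. x axis: the lever's direction. Clockwise seen from above tightens; it sinks 2 mm per radian and stands 104 mm above the bench when just tight.
- lever0 (a point): point near the end of nut 0's lever, 40 mm from the turning axis, at mid height of the lever (7 mm below the hub's top); x axis outward along the lever, z up. The lever is a level bar 10 mm wide, 14 mm tall, reaching 45 mm from the axis, underside 17 mm above the cover; midway in its travel it points roughly outward from the cover's corner.
- lever1 (a point): point near the end of nut 1's lever, 40 mm from the turning axis, at mid height of the lever (7 mm below the hub's top); x axis outward along the lever, z up. Every lever starts 1.55 to 2.2 rad (89 to 126 deg) short of tight, differing and not visible for each nut; so does its direction. Running friction 0.25 N m: 5 to 7 N at the lever's end.
- lever2 (a point): point near the end of nut 2's lever, 40 mm from the turning axis, at mid height of the lever (7 mm below the hub's top); x axis outward along the lever, z up. Every nut has a firm stop where it is tight. There the lever holds to 0.45 N m, then yields on a spring (6 N m per rad) against the hub: 14 N at its end is tight; over 5 deg of yield, 25 N, is forced.
- lever3 (a point): point near the end of nut 3's lever, 40 mm from the turning axis, at mid height of the lever (7 mm below the hub's top); x axis outward along the lever, z up. Every lever stays where it is left when let go; a yielded one springs back in line with its hub.
- bottle_mid (a point): loose white plastic bottle, 60 mm across, 130 mm tall, half-way up; bystander
- jar_mid (a point): loose amber glass jar, 56 mm across, 75 mm tall, half-way up; bystander
- beaker_mid (a point): loose glass beaker, 64 mm across, 80 mm tall, half-way up; bystander
Things that resemble listed ones, but are neither listed nor needed, are in the scene too. There is more than one size of the part that bears cover_centre; the job needs the largest.

How it is judged:
By the outcome, as a careful person would: the job done as asked, in the order asked, and still so for the second after the job is handed in, with the robot touching nothing.
It also fails if it takes over 72 s, if anything falls off the work surface, if the arm or the gripper's body presses on something with over 40 N, if the wrist force passes 120 N, or if a joint passes its speed limit or range.

## Working session

There is one attempt and no reset: what is moved stays moved. The work goes in short steps, Python scripts to look and compute and a tool call to move; the robot and the scene stay as the last step left them, time stands still between calls to the robot, and variables do not carry over. Pictures are saved under pics/ and viewed, and the job is handed in when it is done.

Besides the shell and the picture viewer there is one more tool, called after "Request:" in YAML: its name, and indented under it one key for each argument. step_arm: Moves the arm, as the interface text tells. Shift numbers are shares of 2 cm and turn numbers shares of 10 degrees, none past 1 either way. Its arguments: {"type":"object","properties":{"deltas":{"type":"array","items":{"type":"object","properties":{"dx":{"type":"number"},"dy":{"type":"number"},"dz":{"type":"number"},"roll":{"type":"number"}}}},"grip":{"type":"number"}},"required":["deltas"]}

```bash
ls; mkdir -p pics
python3 - <<'E'
from bench import manip, optics
import cv2, numpy as np
print(manip.get_obs())
for n in ["scene","top","wrist"]:
    s=optics.snapshot(n)
    cv2.imwrite(f"pics/{n}0.png",s["image"])
    np.savez(f"{n}0.npz",**s)
    print(n,{k:np.array(v).round(4).tolist() for k,v in s.items() if k not in("image","depth")})
E
```

```text
pics
{'t': 0.0, 'joints': array([-1.29512347e+00,  2.21206206e-01,  1.52762058e+00, -2.48672749e-05,
        1.39467919e+00, -1.26104848e-01]), 'qvel': array([-5.30874402e-04,  4.98178586e-04,  4.32541726e-04,  1.06699597e-04,
       -3.02691320e-04,  8.18488797e-05]), 'effort': array([ 1.11773214e-03, -4.94608176e+01, -3.87378466e+01,  7.02543324e-02,
        5.72667760e-02, -1.41601886e-04]), 'ee_pos': array([ 0.2443249 , -0.5749701 ,  0.40364424]), 'eef_rot': array([-9.53071733e-04,  9.79888717e-01,  1.99542442e-01, -8.36812116e-05]), 'force': array([ 0.77729392, -0.69826169, -0.67936741]), 'torque': array([ 0.06914612,  0.06285794, -0.01174256]), 'opening': 0.08711091265562136}
scene {'intrinsics': [[412.5289, 0.0, 256.1169], [0.0, 412.5289, 192.7196], [0.0, 0.0, 1.0]], 'distortion': [-0.1507, 0.0, 0.0, 0.0, 0.0], 'rvec': [2.1837, 0.7437, -0.3431], 'tvec': [-0.411, -0.1613, 1.4056]}
top {'intrinsics': [[471.139, 0.0, 249.6779], [0.0, 471.139, 186.5298], [0.0, 0.0, 1.0]], 'distortion': [-0.0201, 0.0, 0.0, 0.0, 0.0], 'rvec': [2.1776, -2.1619, 0.1049], 'tvec': [-0.0401, 0.5015, 1.4451]}
wrist {'intrinsics': [[335.1421, 0.0, 258.2879], [0.0, 335.1421, 192.7301], [0.0, 0.0, 1.0]], 'distortion': [-0.096, 0.0, 0.0, 0.0, 0.0], 'tool_from_camera': [[0.0004, -0.9704, -0.2417, 0.0649], [1.0, 0.0007, -0.0014, 0.0009], [0.0015, -0.2417, 0.9704, 0.0209], [0.0, 0.0, 0.0, 1.0]]}
```

View pics/top0.png

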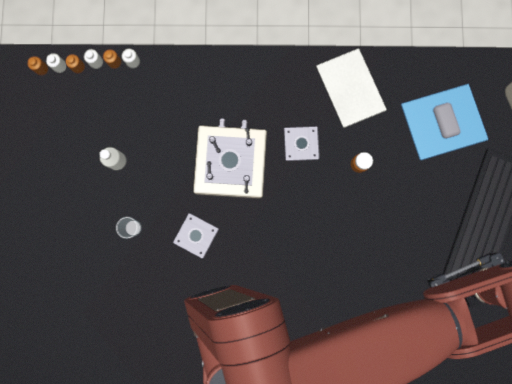

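View pics/scene0.png

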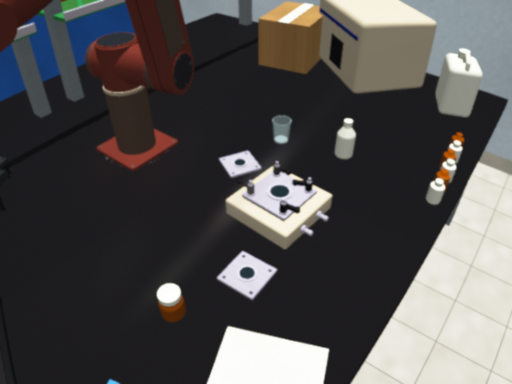

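View pics/wrist0.png

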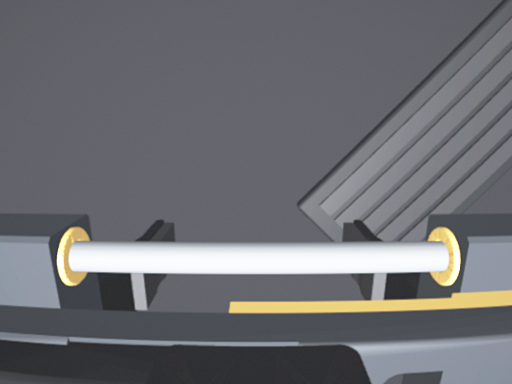

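The housing is at about (230,162) px in the top view. Both look-alike plates lie flat on the bench, at (302,144) and (196,236). The bystanders are at (115,160), (362,162) and (128,228).

```bash
cat > h.py <<'E'
import numpy as np, cv2
def load(n): 
    return dict(np.load(n))
def ray(s,px):
    K=s["intrinsics"];d=s["distortion"]
    p=cv2.undistortPoints(np.array(px,float).reshape(-1,1,2),K,d).reshape(-1,2)
    R=cv2.Rodrigues(s["rvec"])[0];t=np.array(s["tvec"]).ravel()
    D=np.c_[p,np.ones(len(p))]@R   # R^T d
    return -R.T@t, D
def onplane(s,px,z):
    o,D=ray(s,px); k=(z-o[2])/D[:,2]; return o+D*k[:,None]
def proj(s,P):
    return cv2.projectPoints(np.array(P,float).reshape(-1,1,3),s["rvec"],s["tvec"],s["intrinsics"],s["distortion"])[0].reshape(-1,2)
E
python3 - <<'E'
from h import *
s=load("top0.npz")
im=s["image"]
c=im[110:210,180:280]
cv2.imwrite("pics/topcrop.png",cv2.resize(c,(600,600),interpolation=cv2.INTER_CUBIC))
t=load("scene0.npz")
c=t["image"][150:250,215:340]
cv2.imwrite("pics/scenecrop.png",cv2.resize(c,(750,600),interpolation=cv2.INTER_CUBIC))
print(onplane(s,[(230,160)],.076),onplane(s,[(115,160),(362,162),(128,228),(302,144),(196,236)],.06))
# housing cream mask
hsv=cv2.cvtColor(im,cv2.COLOR_BGR2HSV)
m=((hsv[...,1]>15)&(hsv[...,1]<90)&(hsv[...,2]>150)&(hsv[...,0]<35)).astype(np.uint8)
m[:, :180]=0;m[:,280:]=0;m[:110]=0;m[215:]=0
cs,_=cv2.findContours(m,0,2)
cn=max(cs,key=cv2.contourArea); r=cv2.minAreaRect(cn);b=cv2.boxPoints(r);print(r,b)
w=onplane(s,b,.06);print(w,w.mean(0),np.linalg.norm(np.diff(w,axis=0),axis=1))
E
```

```text
[[0.5770279  0.02360532 0.076     ]] [[ 0.57716041  0.37733234  0.06      ]
 [ 0.57628078 -0.37999062  0.06      ]
 [ 0.36965454  0.33051685  0.06      ]
 [ 0.63079175 -0.19633603  0.06      ]
 [ 0.34726125  0.1242238   0.06      ]]
((229.89300537109375, 161.21206665039062), (67.8051986694336, 67.5556869506836), 3.5763344764709473) [[193.94942  192.80934 ]
 [198.16344  125.385216]
 [265.8366   129.61479 ]
 [261.62256  197.03891 ]]
[[ 0.47790642  0.13285933  0.06      ]
 [ 0.68683283  0.12387027  0.06      ]
 [ 0.67495937 -0.08504011  0.06      ]
 [ 0.46649755 -0.07305077  0.06      ]] [0.57654904 0.02465968 0.06      ] [0.2091197  0.20924752 0.20880631]
```

View pics/topcrop.png

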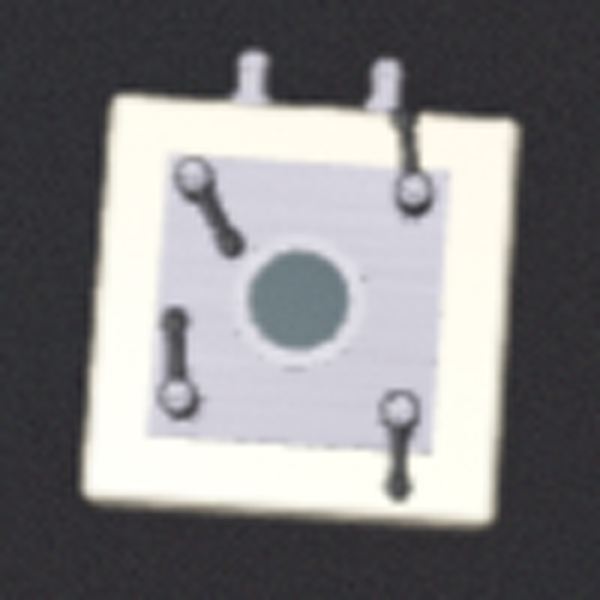

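View pics/scenecrop.png

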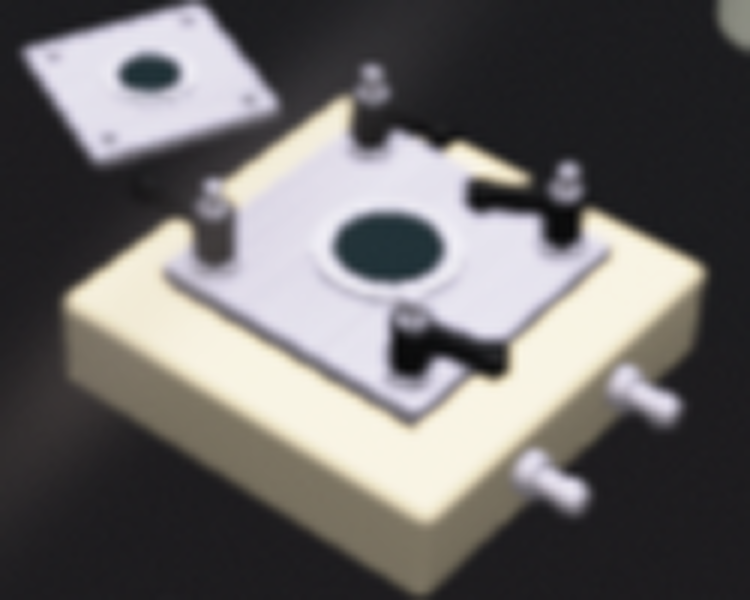

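```bash
cat >> h.py <<'E'
def pose():
    from bench import manip
    o=manip.get_obs(); w,x,y,z=o["eef_rot"]
    from scipy.spatial.transform import Rotation as Ro
    R=Ro.from_quat([x,y,z,w]).as_matrix()
    return o,np.array(o["ee_pos"]),np.degrees(np.arctan2(R[1,0],R[0,0])),R
def plan(p,yaw,tp,tyaw,n,dec=2):
    """n rows; straight; prints rows; yaw in deg, roll + = yaw falls"""
    p=np.array(p,float);rows=[]
    for i in range(n):
        k=n-i; d=(np.array(tp)-p)/k; dy=(tyaw-yaw)/k
        c,s=np.cos(np.radians(yaw)),np.sin(np.radians(yaw))
        X=np.array([c,s,0]);Y=np.array([s,-c,0]);Z=np.array([0,0,-1.])
        u=np.round([d@X/.02,d@Y/.02,d@Z/.02,-dy/10],dec); rows.append(u)
        p=p+.02*(u[0]*X+u[1]*Y+u[2]*Z); yaw-=10*u[3]
    print("max",np.abs(rows).max(),"end",p.round(4),round(yaw,2))
    for r in rows: print("{"+", ".join(f'"{a}": {v:g}' for a,v in zip(["dx","dy","dz","roll"],r) if v!=0)+"},")
    return rows
E
python3 - <<'E'
from h import *
o,p,y,R=pose();print(p,y)
plan(p,y,[.64,.024,.404],180,26)
E
```

```text
[ 0.24436514 -0.57503782  0.40388602] 23.021844309707756
max 1.38 end [0.6401 0.0239 0.4041] 180.02
{"dx": 1.15, "dy": -0.76, "roll": -0.6},
{"dx": 1.22, "dy": -0.64, "roll": -0.6},
{"dx": 1.28, "dy": -0.51, "roll": -0.6},
{"dx": 1.33, "dy": -0.37, "roll": -0.6},
{"dx": 1.36, "dy": -0.23, "roll": -0.6},
{"dx": 1.38, "dy": -0.08, "roll": -0.6},
{"dx": 1.38, "dy": 0.06, "roll": -0.6},
{"dx": 1.37, "dy": 0.2, "roll": -0.61},
{"dx": 1.34, "dy": 0.35, "roll": -0.6},
{"dx": 1.29, "dy": 0.49, "roll": -0.61},
{"dx": 1.23, "dy": 0.62, "roll": -0.6},
{"dx": 1.16, "dy": 0.74, "roll": -0.61},
{"dx": 1.08, "dy": 0.86, "roll": -0.6},
{"dx": 0.98, "dy": 0.97, "roll": -0.61},
{"dx": 0.87, "dy": 1.07, "roll": -0.6},
{"dx": 0.75, "dy": 1.16, "roll": -0.61},
{"dx": 0.63, "dy": 1.23, "roll": -0.6},
{"dx": 0.5, "dy": 1.29, "roll": -0.61},
{"dx": 0.36, "dy": 1.33, "roll": -0.6},
{"dx": 0.21, "dy": 1.37, "roll": -0.61},
{"dx": 0.07, "dy": 1.38, "roll": -0.6},
{"dx": -0.08, "dy": 1.38, "roll": -0.61},
{"dx": -0.22, "dy": 1.36, "roll": -0.6},
{"dx": -0.37, "dy": 1.33, "roll": -0.61},
{"dx": -0.5, "dy": 1.29, "roll": -0.6},
{"dx": -0.64, "dy": 1.22, "dz": -0.01, "roll": -0.61},
```

Request:
step_arm:
  deltas:
    - {"dx": 1, "dy": -0.66}
    - {"dx": 1, "dy": -0.66}
    - {"dx": 1, "dy": -0.66}
    - {"dx": 1, "dy": -0.66}
    - {"dx": 1, "dy": -0.66}
    - {"dx": 1, "dy": -0.66}
    - {"dx": 1, "dy": -0.66}
    - {"dx": 1, "dy": -0.66}
    - {"dx": 1, "dy": -0.66}
    - {"dx": 1, "dy": -0.66}
    - {"dx": 1, "dy": -0.66}
    - {"dx": 1, "dy": -0.66}
  grip: 0.66

```text
$.deltas[0]: bad value
```

Request:
step_arm:
  deltas:
    - {"dx": 1, "dy": -0.66}
    - {"dx": 1, "dy": -0.66}
    - {"dx": 1, "dy": -0.66}
    - {"dx": 1, "dy": -0.66}
    - {"dx": 1, "dy": -0.66}
    - {"dx": 1, "dy": -0.66}
    - {"dx": 1, "dy": -0.66}
    - {"dx": 1, "dy": -0.66}
    - {"dx": 1, "dy": -0.66}
    - {"dx": 1, "dy": -0.66}
    - {"dx": 1, "dy": -0.66}
    - {"dx": 1, "dy": -0.66}

```text
$.deltas[0]: bad value
```

Request:
step_arm:
  deltas:
    - {"dx": 1, "dy": -0.66}
    - {"dx": 1, "dy": -0.66}
    - {"dx": 1, "dy": -0.66}
    - {"dx": 1, "dy": -0.66}
    - {"dx": 1, "dy": -0.66}
    - {"dx": 1, "dy": -0.66}
    - {"roll": -1}
    - {"roll": -1}
    - {"roll": -1}
    - {"roll": -1}
    - {"roll": -1}
    - {"roll": -1}

```text
$.deltas[0]: bad value
```

Request:
step_arm:
  deltas:
    - {"roll": -1}
    - {"roll": -1}
    - {"roll": -1}
    - {"roll": -1}
    - {"roll": -1}
    - {"roll": -1}
    - {"roll": -1}
    - {"roll": -1}
    - {"roll": -1}
    - {"roll": -0.7}
    - {}

```text
$.deltas[0]: bad value
```

Run:
```python
from h import *
from bench import optics
o,p,y,R=pose();print(o["t"],p,y,o["opening"],o["joints"],o["force"])
s=optics.snapshot("wrist");np.savez("wrist1.npz",R=R,p=p,**s);cv2.imwrite("pics/wrist1.png",s["image"])
s=optics.snapshot("top");np.savez("top1.npz",**s)
```

```text
0.15 [ 0.24436514 -0.57503782  0.40388602] 23.021844309707756 0.08692585191482649 [-1.29509036e+00  2.21073225e-01  1.52731964e+00 -2.62842822e-05
  1.39469117e+00 -1.26096514e-01] [-0.23180454  0.03987419 -0.49884835]
```

View pics/wrist1.png

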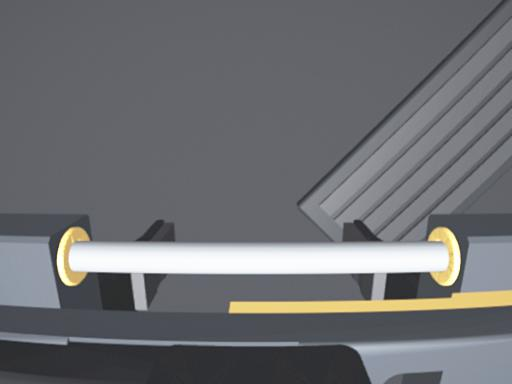

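Request:
step_arm:
  deltas:
    - {"dx": 1, "dy": -0.66, "dz": 0, "roll": 0}
    - {"dx": 1, "dy": -0.66, "dz": 0, "roll": 0}
    - {"dx": 1, "dy": -0.66, "dz": 0, "roll": 0}
    - {"dx": 1, "dy": -0.66, "dz": 0, "roll": 0}
    - {"dx": 1, "dy": -0.66, "dz": 0, "roll": 0}
    - {"dx": 1, "dy": -0.66, "dz": 0, "roll": 0}
    - {"dx": 1, "dy": -0.66, "dz": 0, "roll": 0}
    - {"dx": 1, "dy": -0.66, "dz": 0, "roll": 0}
    - {"dx": 1, "dy": -0.66, "dz": 0, "roll": 0}
    - {"dx": 1, "dy": -0.66, "dz": 0, "roll": 0}
    - {"dx": 1, "dy": -0.66, "dz": 0, "roll": 0}
    - {"dx": 1, "dy": -0.66, "dz": 0, "roll": 0}
  grip: 0.66

```text
t: 1.75
ee_pos: [0.404, -0.3341, 0.4048]
eef_rot: [0.0, 0.98, 0.2, 0.0]
force: [0.4, 0.2, -0.4]
opening: 0.0297
```

Request:
step_arm:
  deltas:
    - {"dx": 1, "dy": -0.66, "dz": 0, "roll": 0}
    - {"dx": 1, "dy": -0.66, "dz": 0, "roll": 0}
    - {"dx": 1, "dy": -0.66, "dz": 0, "roll": 0}
    - {"dx": 1, "dy": -0.66, "dz": 0, "roll": 0}
    - {"dx": 1, "dy": -0.66, "dz": 0, "roll": 0}
    - {"dx": 1, "dy": -0.66, "dz": 0, "roll": 0}
    - {"dx": 1, "dy": -0.66, "dz": 0, "roll": 0}
    - {"dx": 1, "dy": -0.66, "dz": 0, "roll": 0}
    - {"dx": 1, "dy": -0.66, "dz": 0, "roll": 0}
    - {"dx": 1, "dy": -0.66, "dz": 0, "roll": 0}
    - {"dx": 1, "dy": -0.66, "dz": 0, "roll": 0}
    - {"dx": 1, "dy": -0.66, "dz": 0, "roll": 0}

```text
t: 3.25
ee_pos: [0.5626, -0.0944, 0.4048]
eef_rot: [0.0, 0.98, 0.2, 0.0]
force: [0.7, 0.8, 0.1]
opening: 0.0296
```

Request:
step_arm:
  deltas:
    - {"dx": 1, "dy": -0.66, "dz": 0, "roll": 0}
    - {"dx": 1, "dy": -0.66, "dz": 0, "roll": 0}
    - {"dx": 1, "dy": -0.66, "dz": 0, "roll": 0}
    - {"dx": 1, "dy": -0.66, "dz": 0, "roll": 0}
    - {"dx": 1, "dy": -0.66, "dz": 0, "roll": 0}
    - {"dx": 1, "dy": -0.66, "dz": 0, "roll": 0}
    - {"dx": 0, "dy": 0, "dz": 0, "roll": -1}
    - {"dx": 0, "dy": 0, "dz": 0, "roll": -1}
    - {"dx": 0, "dy": 0, "dz": 0, "roll": -1}
    - {"dx": 0, "dy": 0, "dz": 0, "roll": -1}
    - {"dx": 0, "dy": 0, "dz": 0, "roll": -1}
    - {"dx": 0, "dy": 0, "dz": 0, "roll": -1}

```text
t: 4.75
ee_pos: [0.6421, 0.0246, 0.4046]
eef_rot: [-0.0, 0.747, 0.665, -0.0]
force: [0.1, 0.1, 0.4]
opening: 0.0293
```

Request:
step_arm:
  deltas:
    - {"dx": 0, "dy": 0, "dz": 0, "roll": -1}
    - {"dx": 0, "dy": 0, "dz": 0, "roll": -1}
    - {"dx": 0, "dy": 0, "dz": 0, "roll": -1}
    - {"dx": 0, "dy": 0, "dz": 0, "roll": -1}
    - {"dx": 0, "dy": 0, "dz": 0, "roll": -1}
    - {"dx": 0, "dy": 0, "dz": 0, "roll": -1}
    - {"dx": 0, "dy": 0, "dz": 0, "roll": -1}
    - {"dx": 0, "dy": 0, "dz": 0, "roll": -1}
    - {"dx": 0, "dy": 0, "dz": 0, "roll": -1}
    - {"dx": 0, "dy": 0, "dz": 0, "roll": -0.7}

```text
t: 6.0
ee_pos: [0.6421, 0.0246, 0.4047]
eef_rot: [-0.0, -0.002, 1.0, 0.0]
force: [-0.4, -0.1, -0.3]
opening: 0.0295
```

```bash
sed -i 's/ if v!=0)/)/' h.py
python3 - <<'E'
from h import *
from bench import optics
o,p,y,R=pose();print(o["t"],p,y,o["opening"],o["joints"],o["force"])
s=optics.snapshot("wrist");np.savez("wrist1.npz",R=R,p=p,**s);cv2.imwrite("pics/wrist1.png",s["image"])
E
```

```text
6.0 [0.64208771 0.02460525 0.40466726] -179.71574496983538 0.02953124922570221 [-8.43312015e-02  2.61974168e-01  1.47735595e+00  1.06312150e-05
  1.40236659e+00 -1.66009050e+00] [-0.37983962 -0.11694538 -0.25922588]
```

View pics/wrist1.png

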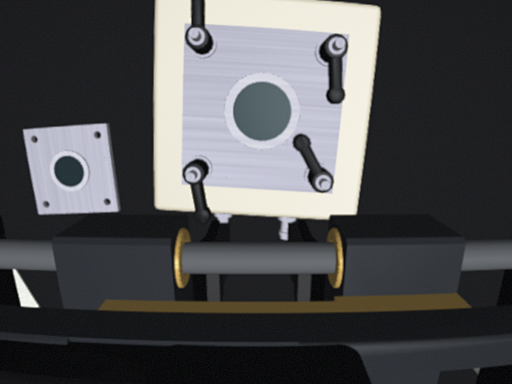

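Run:
```python
from h import *
s=load("wrist1.npz")
c=s["image"][0:225,150:390]
cv2.imwrite("pics/w1crop.png",cv2.resize(c,None,fx=3.2,fy=2.6667,interpolation=cv2.INTER_CUBIC)[:600])
```

```text
(no output)
```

View pics/w1crop.png

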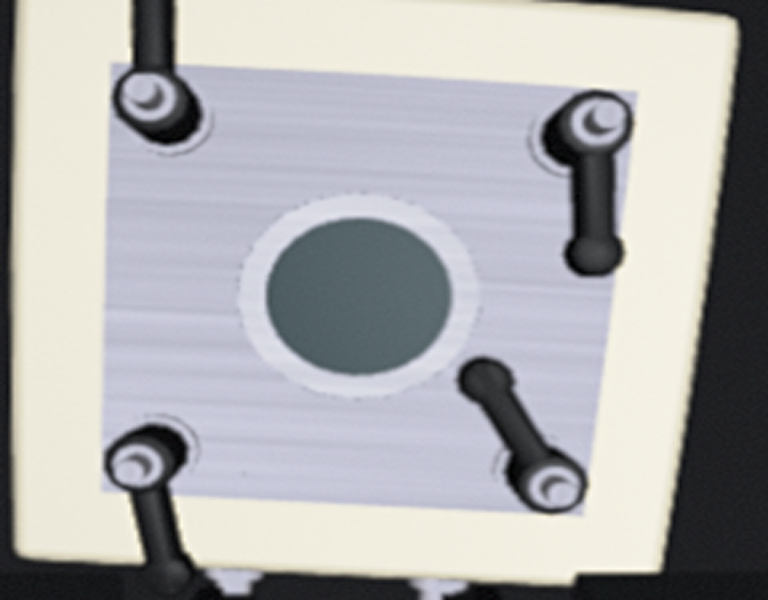

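```bash
cat >> h.py <<'E'
def wonplane(s,px,z):
    p=cv2.undistortPoints(np.array(px,float).reshape(-1,1,2),s["intrinsics"],s["distortion"]).reshape(-1,2)
    T=s["tool_from_camera"]; D=np.c_[p,np.ones(len(p))]@(s["R"]@T[:3,:3]).T; o=s["R"]@T[:3,3]+s["p"]
    z=np.broadcast_to(z,len(p)); return o+D*((z-o[2])/D[:,2])[:,None]
L=np.array([[55,55],[-55,55],[-55,-55],[55,-55]])/1000.
def fit(W):
    a=L-L.mean(0);b=W-W.mean(0); th=np.arctan2((a[:,0]*b[:,1]-a[:,1]*b[:,0]).sum(),(a*b).sum())
    R=np.array([[np.cos(th),-np.sin(th)],[np.sin(th),np.cos(th)]]); H=L@R.T+W.mean(0)
    return np.degrees(th),W.mean(0),H,(W-H)*1000
E
python3 - <<'E'
from h import *
s=load("wrist1.npz"); f=lambda a:np.array(a)/[3.2,2.6667]+[150,0]-[.5,.5]*(1-np.array([1/3.2,1/2.6667]))*0
dot=f([(558,488),(602,120),(147,92),(130,468)]); disc=f([(552,486),(598,125),(150,97),(138,464)])
for n,q,z in (("stud",dot,.120),("disc",disc,.1078)):
    W=wonplane(s,q,z)[:,:2]; r=fit(W); print(n,W.round(4).tolist(),r[0],r[1],r[3].round(1).tolist()); 
H=fit(W)[2];print(H.round(4).tolist())
K=wonplane(s,f([(486,380),(594,253),(174,572)]),.104)[:,:2]
for i,k in zip((0,1,3),K):
    d=k-H[i];print(i,np.hypot(*d),np.degrees(np.arctan2(d[1],d[0])))
t=load("top0.npz"); g=lambda a:np.array(a)/6+[180,110]
W=onplane(t,g([(193,173),(178,394),(400,408),(413,188)]),.12)[:,:2];r=fit(W);print("top",r)
K=onplane(t,g([(232,245),(175,318),(398,490),(401,118)]),.104)[:,:2]
for i,k in enumerate(K):
    d=k-r[2][i];print(i,np.hypot(*d),np.degrees(np.arctan2(d[1],d[0])))
E
```

```text
stud [[0.6333, 0.0773], [0.5275, 0.083], [0.5207, -0.0231], [0.6277, -0.0306]] -3.4313921364802478 [0.57729536 0.02664824] [[-2.2, -1.0], [1.8, -1.8], [1.6, 1.9], [-1.2, 1.0]]
disc [[0.6353, 0.0781], [0.5266, 0.0849], [0.5196, -0.0245], [0.6288, -0.0309]] -3.500204810355285 [0.57756806 0.02688446] [[-0.5, -0.3], [0.6, -0.3], [0.3, 0.1], [-0.4, 0.5]]
[[0.6358, 0.0784], [0.526, 0.0851], [0.5193, -0.0247], [0.6291, -0.0314]]
0 0.03820664262313495 -151.12887547674163
1 0.03737638628126678 1.8345272869470373
3 0.03730662632505097 12.602462968648451
top (np.float64(-3.158985905077298), array([0.57494895, 0.02364348]), array([[ 0.63289625,  0.07552903],
       [ 0.5230634 ,  0.08159078],
       [ 0.51700165, -0.02824207],
       [ 0.62683451, -0.03430382]]), array([[-0.03676523, -0.60394716],
       [ 0.395111  , -1.0355138 ],
       [ 0.35659949,  0.54519775],
       [-0.71494526,  1.0942632 ]]))
0 0.038085231387959474 -149.8003193722045
1 0.040252282144516864 3.5031446366622423
2 0.03835082429516686 177.98370581476885
3 0.03848763704175644 11.109307581616777
```

```bash
cat >> h.py <<'E'
def hub(i,C=(.5765,.0255),th=-3.4):
    a=np.radians(th);R=np.array([[np.cos(a),-np.sin(a)],[np.sin(a),np.cos(a)]]);return np.array(C)+R@L[i]
def over(i,ang,r=.035):
    a=np.radians(ang);return hub(i)+r*np.array([np.cos(a),np.sin(a)])
E
python3 - <<'E'
from h import *
o,p,y,R=pose()
t=over(0,209.5);print(t)
plan(p,y%360,[*t,.32],209.5,5)
E
```

```text
[0.60420259 0.05990652]
max 0.85 end [0.6043 0.0599 0.32  ] 209.53
{"dx": 0.38, "dy": 0.36, "dz": 0.85, "roll": -0.58},
{"dx": 0.34, "dy": 0.39, "dz": 0.85, "roll": -0.58},
{"dx": 0.29, "dy": 0.42, "dz": 0.84, "roll": -0.58},
{"dx": 0.25, "dy": 0.45, "dz": 0.85, "roll": -0.58},
{"dx": 0.2, "dy": 0.48, "dz": 0.84, "roll": -0.58},
```

Request:
step_arm:
  deltas:
    - {"dx": 0.38, "dy": 0.36, "dz": 0.85, "roll": -0.58}
    - {"dx": 0.34, "dy": 0.39, "dz": 0.85, "roll": -0.58}
    - {"dx": 0.29, "dy": 0.42, "dz": 0.84, "roll": -0.58}
    - {"dx": 0.25, "dy": 0.45, "dz": 0.85, "roll": -0.58}
    - {"dx": 0.2, "dy": 0.48, "dz": 0.84, "roll": -0.58}
    - {"dx": 0, "dy": 0, "dz": 0.7, "roll": 0}

```text
t: 6.8
ee_pos: [0.6041, 0.0604, 0.3054]
eef_rot: [-0.0, -0.25, 0.968, 0.0]
force: [-0.4, -0.0, -0.8]
opening: 0.03
```

Run:
```python
from h import *
from bench import optics
o,p,y,R=pose();print(o["t"],p,y%360,o["force"],o["joints"])
s=optics.snapshot("wrist");cv2.imwrite("pics/wrist2.png",s["image"])
```

```text
6.8 [0.60411611 0.06042679 0.30535328] 208.93360650379353 [-0.44325284 -0.03838049 -0.84405058] [-3.01519212e-02  2.65977889e-01  1.66568807e+00  7.87739648e-05
  1.21049592e+00 -2.10596266e+00]
```

View pics/wrist2.png

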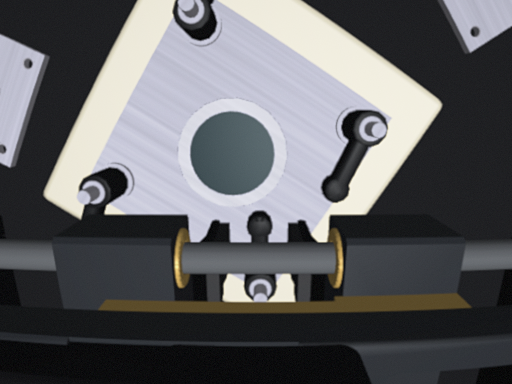

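The lever (knob at (260,223), stud at (260,288)) sits centred between the fingers at columns 218 and 300. I'll descend and close to a loose straddle.

Request:
step_arm:
  deltas:
    - {"dx": 0, "dy": 0, "dz": 0.75, "roll": 0}
    - {"dx": 0, "dy": 0, "dz": 0.75, "roll": 0}

```text
t: 7.1
ee_pos: [0.6048, 0.0593, 0.2757]
eef_rot: [0.0, -0.25, 0.968, -0.0]
force: [-0.3, -0.8, -0.7]
opening: 0.0298
```

Request:
step_arm:
  deltas:
    - {"dx": 0, "dy": 0, "dz": 0, "roll": 0}
    - {"dx": 0, "dy": 0, "dz": 0, "roll": 0}
  grip: 0.86

```text
t: 7.35
ee_pos: [0.6045, 0.0594, 0.2763]
eef_rot: [0.0, -0.25, 0.968, -0.0]
force: [0.3, -0.1, -0.2]
opening: 0.0177
```

Request:
step_arm:
  deltas:
    - {"dx": -0.027, "dy": 0.304, "dz": 0, "roll": 1}
    - {"dx": -0.027, "dy": 0.304, "dz": 0, "roll": 1}
    - {"dx": -0.027, "dy": 0.304, "dz": 0, "roll": 1}

```text
t: 7.72
ee_pos: [0.6, 0.0759, 0.2764]
eef_rot: [0.0, 0.012, 1.0, -0.001]
force: [-0.9, -6.6, -3.4]
opening: 0.0124
```

```bash
cat >> h.py <<'E'
def rep(i,sgn=1):
    """sgn=1: tool x along lever, -1: against"""
    o,p,y,R=pose(); h=hub(i); d=p[:2]-h; F=np.array(o["force"])
    l=(y if sgn==1 else y+180)%360; a=np.radians(l); tan=np.array([np.sin(a),-np.cos(a)]);rad=np.array([np.cos(a),np.sin(a)])
    print("t %.2f z %.4f r %.4f ang %.1f leverdir(yaw) %.1f open %.4f | resist tang %.1f rad %.1f z %.1f | Tz %.2f q6 %.2f"%(o["t"],p[2],np.hypot(*d),np.degrees(np.arctan2(d[1],d[0]))%360,l,o["opening"],-F[:2]@tan,F[:2]@rad,F[2],o["torque"][2],o["joints"][5]))
E
python3 -c "
from h import *
rep(0)"
```

```text
t 7.72 z 0.2764 r 0.0347 ang 182.0 leverdir(yaw) 178.7 open 0.0124 | resist tang 6.6 rad 0.7 z -3.4 | Tz 0.03 q6 -1.55
```

Request:
step_arm:
  deltas:
    - {"dx": -0.027, "dy": 0.304, "dz": 0, "roll": 1}
    - {"dx": -0.027, "dy": 0.304, "dz": 0, "roll": 1}
    - {"dx": -0.027, "dy": 0.304, "dz": 0, "roll": 1}
    - {"dx": -0.002, "dy": 0.061, "dz": 0, "roll": 0.2}

```text
t: 8.22
ee_pos: [0.6045, 0.095, 0.2752]
eef_rot: [-0.002, 0.285, 0.959, -0.002]
force: [-5.2, -4.8, -1.9]
opening: 0.0122
```

```bash
python3 -c "
from h import *
rep(0)"
```

```text
t 8.22 z 0.2752 r 0.0351 ang 149.4 leverdir(yaw) 146.9 open 0.0122 | resist tang 6.8 rad 1.7 z -1.9 | Tz 0.02 q6 -0.96
```

Run:
```python
from h import *
o,p,y,R=pose()
t=over(2,178);print(t)
plan([p[0],p[1],.319],(y)%360,[*t,.316],178,8)
```

```text
[ 0.48335628 -0.02491986]
max 1.04 end [ 0.4833 -0.025   0.316 ] 177.97
{"dx": 0.22, "dy": -1.04, "dz": 0.02, "roll": -0.39},
{"dx": 0.3, "dy": -1.02, "dz": 0.02, "roll": -0.39},
{"dx": 0.36, "dy": -1, "dz": 0.02, "roll": -0.39},
{"dx": 0.43, "dy": -0.98, "dz": 0.02, "roll": -0.39},
{"dx": 0.5, "dy": -0.94, "dz": 0.02, "roll": -0.39},
{"dx": 0.56, "dy": -0.91, "dz": 0.02, "roll": -0.39},
{"dx": 0.62, "dy": -0.87, "dz": 0.01, "roll": -0.39},
{"dx": 0.68, "dy": -0.82, "dz": 0.02, "roll": -0.38},
```

Request:
step_arm:
  deltas:
    - {"dx": 0, "dy": -0.06, "dz": 0, "roll": 0}
    - {"dx": 0, "dy": 0, "dz": -0.7, "roll": 0}
    - {"dx": 0, "dy": 0, "dz": -0.7, "roll": 0}
    - {"dx": 0, "dy": 0, "dz": -0.7, "roll": 0}
  grip: 0.66

```text
t: 8.72
ee_pos: [0.6054, 0.0946, 0.3204]
eef_rot: [0.001, 0.284, 0.959, 0.0]
force: [0.1, -0.2, 0.5]
opening: 0.029
```

Run:
```python
from h import *
o,p,y,R=pose()
t=over(2,178)
plan(p,(y)%360,[*t,.318],178,9)
```

```text
max 0.93 end [ 0.4833 -0.025   0.318 ] 178.03
{"dx": 0.21, "dy": -0.93, "dz": 0.01, "roll": -0.34},
{"dx": 0.26, "dy": -0.91, "dz": 0.01, "roll": -0.34},
{"dx": 0.32, "dy": -0.9, "dz": 0.01, "roll": -0.35},
{"dx": 0.37, "dy": -0.87, "dz": 0.02, "roll": -0.34},
{"dx": 0.42, "dy": -0.85, "dz": 0.01, "roll": -0.35},
{"dx": 0.47, "dy": -0.82, "dz": 0.02, "roll": -0.34},
{"dx": 0.52, "dy": -0.8, "dz": 0.01, "roll": -0.35},
{"dx": 0.57, "dy": -0.76, "dz": 0.02, "roll": -0.34},
{"dx": 0.61, "dy": -0.73, "dz": 0.01, "roll": -0.35},
```

Request:
step_arm:
  deltas:
    - {"dx": 0.21, "dy": -0.93, "dz": 0.01, "roll": -0.34}
    - {"dx": 0.26, "dy": -0.91, "dz": 0.01, "roll": -0.34}
    - {"dx": 0.32, "dy": -0.9, "dz": 0.01, "roll": -0.35}
    - {"dx": 0.37, "dy": -0.87, "dz": 0.02, "roll": -0.34}
    - {"dx": 0.42, "dy": -0.85, "dz": 0.01, "roll": -0.35}
    - {"dx": 0.47, "dy": -0.82, "dz": 0.02, "roll": -0.34}
    - {"dx": 0.52, "dy": -0.8, "dz": 0.01, "roll": -0.35}
    - {"dx": 0.57, "dy": -0.76, "dz": 0.02, "roll": -0.34}
    - {"dx": 0.61, "dy": -0.73, "dz": 0.01, "roll": -0.35}
    - {"dx": 0, "dy": 0, "dz": 0.7, "roll": 0}

```text
t: 9.98
ee_pos: [0.4832, -0.0257, 0.3035]
eef_rot: [0.002, 0.018, 1.0, -0.0]
force: [0.5, 0.1, -0.1]
opening: 0.0297
```

Run:
```python
from h import *
from bench import optics
rep(2)
o,p,y,R=pose()
s=optics.snapshot("wrist");cv2.imwrite("pics/wrist3.png",s["image"]);np.savez("wrist3.npz",R=R,p=p,**s)
```

```text
t 9.97 z 0.3035 r 0.0351 ang 179.3 leverdir(yaw) 177.9 open 0.0297 | resist tang -0.1 rad -0.4 z -0.1 | Tz -0.02 q6 -1.75
```

View pics/wrist3.png

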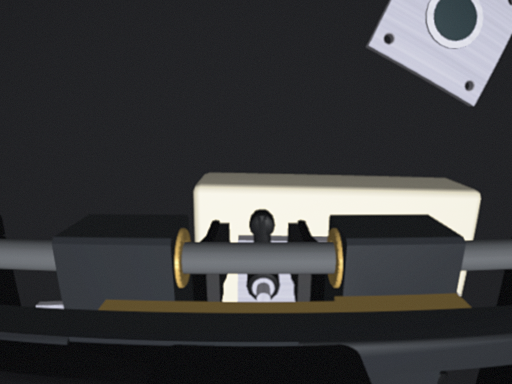

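Nut 2's lever is centred between the fingers (knob (262,222), stud (265,287), fingers 218/300).

Request:
step_arm:
  deltas:
    - {"dx": 0, "dy": 0, "dz": 0.7, "roll": 0}
    - {"dx": 0, "dy": 0, "dz": 0.7, "roll": 0}

```text
t: 10.28
ee_pos: [0.483, -0.0247, 0.2727]
eef_rot: [-0.0, 0.017, 1.0, 0.0]
force: [-0.5, 0.2, 0.5]
opening: 0.0294
```

Request:
step_arm:
  deltas:
    - {"dx": 0, "dy": 0, "dz": 0, "roll": 0}
    - {"dx": 0, "dy": 0, "dz": 0, "roll": 0}
    - {"dx": 0, "dy": 0, "dz": 0, "roll": 0}
  grip: 0.86

```text
t: 10.65
ee_pos: [0.4831, -0.025, 0.2742]
eef_rot: [0.0, 0.017, 1.0, -0.0]
force: [0.9, -0.3, 0.9]
opening: 0.014
```

Request:
step_arm:
  deltas:
    - {"dx": -0.027, "dy": 0.304, "dz": 0, "roll": 1}
    - {"dx": -0.027, "dy": 0.304, "dz": 0, "roll": 1}
    - {"dx": -0.027, "dy": 0.304, "dz": 0, "roll": 1}

```text
t: 11.02
ee_pos: [0.4877, -0.0084, 0.2736]
eef_rot: [-0.0, 0.278, 0.961, -0.001]
force: [-2.6, -6.4, -1.8]
opening: 0.0125
```

```bash
python3 -c "
from h import *
rep(2)"
```

```text
t 11.03 z 0.2736 r 0.0354 ang 150.0 leverdir(yaw) 147.7 open 0.0125 | resist tang 6.8 rad -1.3 z -1.8 | Tz 0.01 q6 -1.18
```

Request:
step_arm:
  deltas:
    - {"dx": -0.027, "dy": 0.304, "dz": 0, "roll": 1}
    - {"dx": -0.027, "dy": 0.304, "dz": 0, "roll": 1}
    - {"dx": -0.027, "dy": 0.304, "dz": 0, "roll": 1}
    - {"dx": -0.002, "dy": 0.061, "dz": 0, "roll": 0.2}

```text
t: 11.52
ee_pos: [0.5011, 0.0052, 0.2725]
eef_rot: [-0.002, 0.531, 0.848, -0.002]
force: [-5.9, -1.6, -1.4]
opening: 0.0123
```

```bash
python3 -c "
from h import *
rep(2)"
```

```text
t 11.53 z 0.2725 r 0.0358 ang 118.8 leverdir(yaw) 115.9 open 0.0123 | resist tang 6.0 rad 1.2 z -1.4 | Tz 0.06 q6 -0.60
```

Request:
step_arm:
  deltas:
    - {"dx": 0, "dy": -0.06, "dz": 0, "roll": 0}
    - {"dx": 0, "dy": 0, "dz": -0.7, "roll": 0}
    - {"dx": 0, "dy": 0, "dz": -0.7, "roll": 0}
    - {"dx": 0, "dy": 0, "dz": -0.8, "roll": 0}
  grip: 0.66

```text
t: 12.02
ee_pos: [0.5018, 0.0046, 0.3198]
eef_rot: [0.001, 0.53, 0.848, 0.0]
force: [0.0, -0.7, -0.4]
opening: 0.0293
```

Run:
```python
from h import *
o,p,y,R=pose()
t=over(1,2.5)
plan(p,(y)%360,[*t,.318],182.5,7)
```

```text
max 0.95 end [0.5599 0.0853 0.318 ] 182.53
{"dx": 0.34, "dy": 0.63, "dz": 0.01, "roll": -0.95},
{"dx": 0.23, "dy": 0.67, "dz": 0.01, "roll": -0.95},
{"dx": 0.11, "dy": 0.7, "dz": 0.01, "roll": -0.95},
{"dx": -0, "dy": 0.71, "dz": 0.01, "roll": -0.95},
{"dx": -0.12, "dy": 0.7, "dz": 0.02, "roll": -0.95},
{"dx": -0.24, "dy": 0.67, "dz": 0.01, "roll": -0.95},
{"dx": -0.34, "dy": 0.62, "dz": 0.02, "roll": -0.95},
```

Request:
step_arm:
  deltas:
    - {"dx": 0.34, "dy": 0.63, "dz": 0.01, "roll": -0.95}
    - {"dx": 0.23, "dy": 0.67, "dz": 0.01, "roll": -0.95}
    - {"dx": 0.11, "dy": 0.7, "dz": 0.01, "roll": -0.95}
    - {"dx": 0, "dy": 0.71, "dz": 0.01, "roll": -0.95}
    - {"dx": -0.12, "dy": 0.7, "dz": 0.02, "roll": -0.95}
    - {"dx": -0.24, "dy": 0.67, "dz": 0.01, "roll": -0.95}
    - {"dx": -0.34, "dy": 0.62, "dz": 0.02, "roll": -0.95}
    - {"dx": 0, "dy": 0, "dz": 0.7, "roll": 0}

```text
t: 13.02
ee_pos: [0.5607, 0.0859, 0.304]
eef_rot: [0.002, -0.022, 1.0, 0.0]
force: [-0.6, 0.1, -0.6]
opening: 0.0295
```

Run:
```python
from h import *
from bench import optics
rep(1,-1)
o,p,y,R=pose()
s=optics.snapshot("wrist");cv2.imwrite("pics/wrist4.png",s["image"]);np.savez("wrist4.npz",R=R,p=p,**s)
```

```text
t 13.03 z 0.3040 r 0.0359 ang 3.5 leverdir(yaw) 2.5 open 0.0295 | resist tang 0.1 rad -0.6 z -0.6 | Tz -0.00 q6 -1.60
```

View pics/wrist4.png

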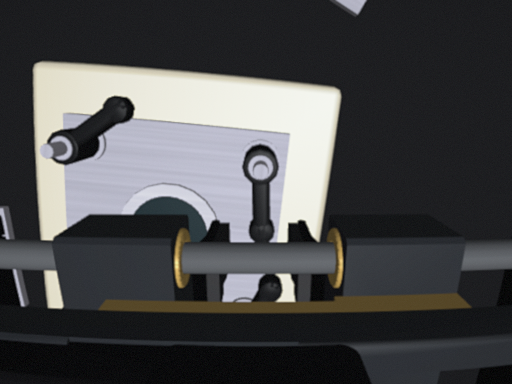

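Request:
step_arm:
  deltas:
    - {"dx": 0, "dy": 0, "dz": 0.7, "roll": 0}
    - {"dx": 0, "dy": 0, "dz": 0.7, "roll": 0}

```text
t: 13.32
ee_pos: [0.5591, 0.0849, 0.2728]
eef_rot: [-0.0, -0.021, 1.0, -0.0]
force: [-0.1, -0.8, 0.6]
opening: 0.0289
```

Request:
step_arm:
  deltas:
    - {"dx": 0, "dy": 0, "dz": 0, "roll": 0}
    - {"dx": 0, "dy": 0, "dz": 0, "roll": 0}
    - {"dx": 0, "dy": 0, "dz": 0, "roll": 0}
  grip: 0.86

```text
t: 13.7
ee_pos: [0.5597, 0.0854, 0.2745]
eef_rot: [0.0, -0.022, 1.0, 0.0]
force: [0.1, 2.1, -1.2]
opening: 0.0137
```

Request:
step_arm:
  deltas:
    - {"dx": 0.027, "dy": -0.304, "dz": 0, "roll": 1}
    - {"dx": 0.027, "dy": -0.304, "dz": 0, "roll": 1}
    - {"dx": 0.027, "dy": -0.304, "dz": 0, "roll": 1}

```text
t: 14.08
ee_pos: [0.5556, 0.0686, 0.2739]
eef_rot: [0.0, 0.24, 0.971, 0.001]
force: [2.0, 6.5, -4.1]
opening: 0.0122
```

```bash
python3 -c "
from h import *
rep(1,-1)"
```

```text
t 14.07 z 0.2739 r 0.0342 ang 333.9 leverdir(yaw) 332.2 open 0.0122 | resist tang 6.7 rad -1.3 z -4.1 | Tz 0.02 q6 -1.11
```

Request:
step_arm:
  deltas:
    - {"dx": 0.027, "dy": -0.304, "dz": 0, "roll": 1}
    - {"dx": 0.027, "dy": -0.304, "dz": 0, "roll": 1}
    - {"dx": 0.027, "dy": -0.304, "dz": 0, "roll": 1}
    - {"dx": 0.002, "dy": -0.061, "dz": 0, "roll": 0.2}

```text
t: 14.58
ee_pos: [0.5427, 0.0544, 0.2745]
eef_rot: [0.001, 0.497, 0.868, 0.002]
force: [4.0, 4.9, -2.4]
opening: 0.0123
```

```bash
python3 -c "
from h import *
rep(1,-1)"
```

```text
t 14.57 z 0.2745 r 0.0343 ang 301.4 leverdir(yaw) 300.4 open 0.0123 | resist tang 6.0 rad -2.2 z -2.4 | Tz 0.10 q6 -0.58
```

Request:
step_arm:
  deltas:
    - {"dx": 0, "dy": 0.06, "dz": 0, "roll": 0}
    - {"dx": 0, "dy": 0, "dz": -0.7, "roll": 0}
    - {"dx": 0, "dy": 0, "dz": -0.7, "roll": 0}
    - {"dx": 0, "dy": 0, "dz": -0.8, "roll": 0}
  grip: 0.66

```text
t: 15.08
ee_pos: [0.5435, 0.0542, 0.3196]
eef_rot: [0.0, 0.496, 0.868, 0.0]
force: [0.1, -0.7, -0.4]
opening: 0.0291
```

Run:
```python
from h import *
o,p,y,R=pose()
t=over(3,11.5);print(t)
plan(p,(y)%360,[*t,.318],191.5,8)
```

```text
[ 0.6624387  -0.02568716]
max 0.89 end [ 0.6625 -0.0257  0.318 ] 191.52
{"dx": -0.81, "dy": 0.39, "dz": 0.01, "roll": -0.89},
{"dx": -0.86, "dy": 0.26, "dz": 0.01, "roll": -0.89},
{"dx": -0.89, "dy": 0.12, "dz": 0.01, "roll": -0.89},
{"dx": -0.89, "dy": -0.02, "dz": 0.01, "roll": -0.89},
{"dx": -0.88, "dy": -0.15, "dz": 0.01, "roll": -0.88},
{"dx": -0.85, "dy": -0.29, "dz": 0.01, "roll": -0.89},
{"dx": -0.79, "dy": -0.42, "dz": 0.01, "roll": -0.88},
{"dx": -0.72, "dy": -0.53, "dz": 0.01, "roll": -0.89},
```

Request:
step_arm:
  deltas:
    - {"dx": -0.81, "dy": 0.39, "dz": 0.01, "roll": -0.89}
    - {"dx": -0.86, "dy": 0.26, "dz": 0.01, "roll": -0.89}
    - {"dx": -0.89, "dy": 0.12, "dz": 0.01, "roll": -0.89}
    - {"dx": -0.89, "dy": -0.02, "dz": 0.01, "roll": -0.89}
    - {"dx": -0.88, "dy": -0.15, "dz": 0.01, "roll": -0.88}
    - {"dx": -0.85, "dy": -0.29, "dz": 0.01, "roll": -0.89}
    - {"dx": -0.79, "dy": -0.42, "dz": 0.01, "roll": -0.88}
    - {"dx": -0.72, "dy": -0.53, "dz": 0.01, "roll": -0.89}
    - {"dx": 0, "dy": 0, "dz": 0.7, "roll": 0}

```text
t: 16.2
ee_pos: [0.6636, -0.0264, 0.3044]
eef_rot: [0.002, -0.099, 0.995, -0.001]
force: [-0.0, -0.4, 0.2]
opening: 0.0295
```

Run:
```python
from h import *
from bench import optics
rep(3,-1)
o,p,y,R=pose()
s=optics.snapshot("wrist");cv2.imwrite("pics/wrist5.png",s["image"]);np.savez("wrist5.npz",R=R,p=p,**s)
```

```text
t 16.20 z 0.3044 r 0.0360 ang 10.0 leverdir(yaw) 11.4 open 0.0295 | resist tang -0.4 rad -0.1 z 0.2 | Tz -0.06 q6 -1.93
```

View pics/wrist5.png

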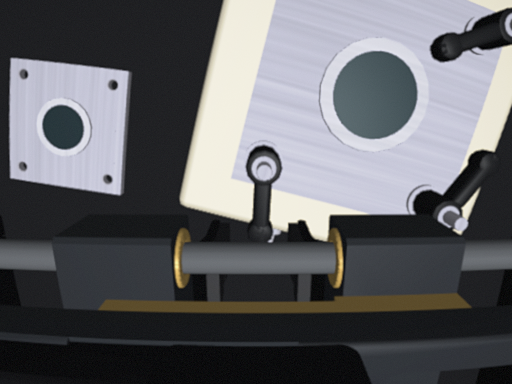

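Request:
step_arm:
  deltas:
    - {"dx": 0, "dy": 0, "dz": 0.7, "roll": 0}
    - {"dx": 0, "dy": 0, "dz": 0.7, "roll": 0}

```text
t: 16.5
ee_pos: [0.6617, -0.0251, 0.2731]
eef_rot: [-0.0, -0.1, 0.995, 0.0]
force: [-0.0, 0.4, 0.3]
opening: 0.0298
```

Request:
step_arm:
  deltas:
    - {"dx": 0, "dy": 0, "dz": 0, "roll": 0}
    - {"dx": 0, "dy": 0, "dz": 0, "roll": 0}
    - {"dx": 0, "dy": 0, "dz": 0, "roll": 0}
  grip: 0.86

```text
t: 16.88
ee_pos: [0.6626, -0.0256, 0.2751]
eef_rot: [0.001, -0.1, 0.995, -0.0]
force: [0.5, 0.4, -1.0]
opening: 0.0141
```

Request:
step_arm:
  deltas:
    - {"dx": 0.027, "dy": -0.304, "dz": 0, "roll": 1}
    - {"dx": 0.027, "dy": -0.304, "dz": 0, "roll": 1}
    - {"dx": 0.027, "dy": -0.304, "dz": 0, "roll": 1}

```text
t: 17.25
ee_pos: [0.6612, -0.0423, 0.2744]
eef_rot: [-0.0, 0.163, 0.987, 0.001]
force: [0.6, 6.5, -2.1]
opening: 0.012
```

```bash
python3 -c "
from h import *
rep(3,-1)"
```

```text
t 17.25 z 0.2744 r 0.0344 ang 343.7 leverdir(yaw) 341.2 open 0.0120 | resist tang 6.3 rad -1.5 z -2.1 | Tz 0.09 q6 -1.43
```

Request:
step_arm:
  deltas:
    - {"dx": 0.027, "dy": -0.304, "dz": 0, "roll": 1}
    - {"dx": 0.027, "dy": -0.304, "dz": 0, "roll": 1}
    - {"dx": 0.027, "dy": -0.304, "dz": 0, "roll": 1}
    - {"dx": 0.002, "dy": -0.061, "dz": 0, "roll": 0.2}

```text
t: 17.75
ee_pos: [0.6504, -0.0584, 0.2744]
eef_rot: [0.0, 0.428, 0.904, 0.001]
force: [3.3, 4.9, -3.0]
opening: 0.0123
```

```bash
python3 -c "
from h import *
rep(3,-1)"
```

```text
t 17.75 z 0.2744 r 0.0341 ang 310.9 leverdir(yaw) 309.4 open 0.0123 | resist tang 5.7 rad -1.7 z -3.0 | Tz 0.05 q6 -0.90
```

Request:
step_arm:
  deltas:
    - {"dx": 0, "dy": 0.06, "dz": 0, "roll": 0}
    - {"dx": 0, "dy": 0, "dz": -0.7, "roll": 0}
    - {"dx": 0, "dy": 0, "dz": -0.7, "roll": 0}
    - {"dx": 0, "dy": 0, "dz": -0.8, "roll": 0}
  grip: 0.66

```text
t: 18.25
ee_pos: [0.6513, -0.059, 0.3203]
eef_rot: [0.001, 0.426, 0.905, 0.0]
force: [0.3, 0.1, 0.6]
opening: 0.0293
```

Run:
```python
from h import *
from bench import optics
s=optics.snapshot("top");np.savez("top2.npz",**s)
cv2.imwrite("pics/topcrop2.png",cv2.resize(s["image"][110:210,180:280],(600,600),interpolation=cv2.INTER_CUBIC))
s=optics.snapshot("scene");
cv2.imwrite("pics/scenecrop2.png",cv2.resize(s["image"][150:250,215:340],(750,600),interpolation=cv2.INTER_CUBIC))
o,p,y,R=pose()
s=optics.snapshot("wrist");cv2.imwrite("pics/wrist6.png",s["image"]);np.savez("wrist6.npz",R=R,p=p,**s)
```

```text
(no output)
```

View pics/topcrop2.png

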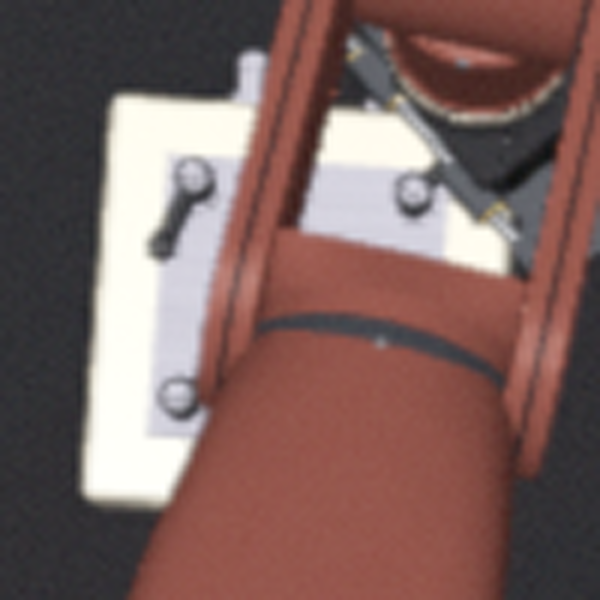

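View pics/scenecrop2.png

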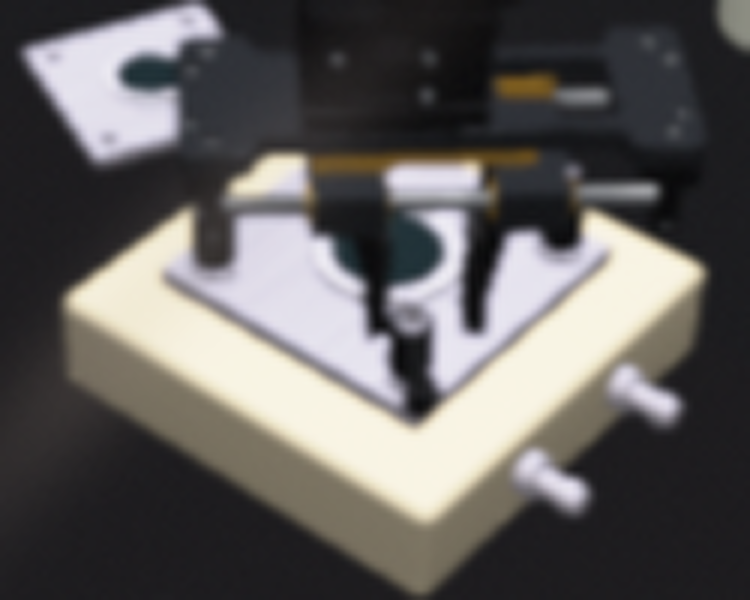

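View pics/wrist6.png

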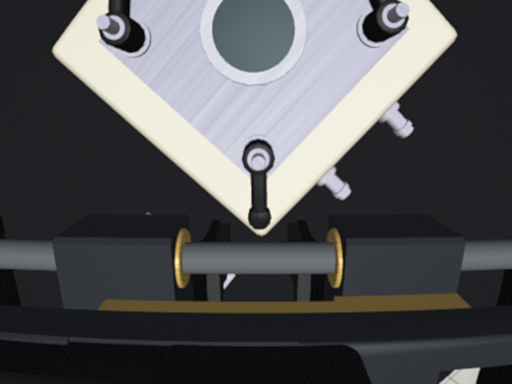

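Run:
```python
from h import *
t=load("top2.npz"); g=lambda a:np.array(a)/6+[180,110]
W=onplane(t,g([(193,173),(178,394),(400,408),(413,188)]),.12)[:,:2];r=fit(W)
k=onplane(t,g([(161,247)]),.102)[0,:2];d=k-r[2][0];print(np.hypot(*d),np.degrees(np.arctan2(d[1],d[0])))
o,p,y,R=pose()
t=over(0,151.5);print(t)
plan(p,(y)%360,[*t,.318],151.5,9)
```

```text
0.03750112769045014 154.36456653840435
[0.60390644 0.0938419 ]
max 0.82 end [0.6039 0.0939 0.318 ] 151.52
{"dx": 0.82, "dy": 0.34, "dz": 0.01, "roll": -0.24},
{"dx": 0.81, "dy": 0.37, "dz": 0.02, "roll": -0.24},
{"dx": 0.79, "dy": 0.4, "dz": 0.01, "roll": -0.25},
{"dx": 0.78, "dy": 0.44, "dz": 0.02, "roll": -0.24},
{"dx": 0.76, "dy": 0.47, "dz": 0.01, "roll": -0.25},
{"dx": 0.73, "dy": 0.5, "dz": 0.02, "roll": -0.24},
{"dx": 0.71, "dy": 0.53, "dz": 0.01, "roll": -0.25},
{"dx": 0.69, "dy": 0.56, "dz": 0.02, "roll": -0.24},
{"dx": 0.67, "dy": 0.6, "dz": 0.01, "roll": -0.25},
```

Request:
step_arm:
  deltas:
    - {"dx": 0.82, "dy": 0.34, "dz": 0.01, "roll": -0.24}
    - {"dx": 0.81, "dy": 0.37, "dz": 0.02, "roll": -0.24}
    - {"dx": 0.79, "dy": 0.4, "dz": 0.01, "roll": -0.25}
    - {"dx": 0.78, "dy": 0.44, "dz": 0.02, "roll": -0.24}
    - {"dx": 0.76, "dy": 0.47, "dz": 0.01, "roll": -0.25}
    - {"dx": 0.73, "dy": 0.5, "dz": 0.02, "roll": -0.24}
    - {"dx": 0.71, "dy": 0.53, "dz": 0.01, "roll": -0.25}
    - {"dx": 0.69, "dy": 0.56, "dz": 0.02, "roll": -0.24}
    - {"dx": 0.67, "dy": 0.6, "dz": 0.01, "roll": -0.25}
    - {"dx": 0, "dy": 0, "dz": 0.7, "roll": 0}

```text
t: 19.65
ee_pos: [0.6035, 0.0956, 0.3026]
eef_rot: [0.001, 0.245, 0.97, 0.0]
force: [-0.2, -0.3, -0.1]
opening: 0.0295
```

Run:
```python
from h import *
from bench import optics
rep(0)
o,p,y,R=pose()
s=optics.snapshot("wrist");cv2.imwrite("pics/wrist7.png",s["image"]);np.savez("wrist7.npz",R=R,p=p,**s)
```

```text
t 19.65 z 0.3026 r 0.0362 ang 149.4 leverdir(yaw) 151.7 open 0.0295 | resist tang 0.4 rad 0.1 z -0.1 | Tz -0.01 q6 -1.05
```

View pics/wrist7.png

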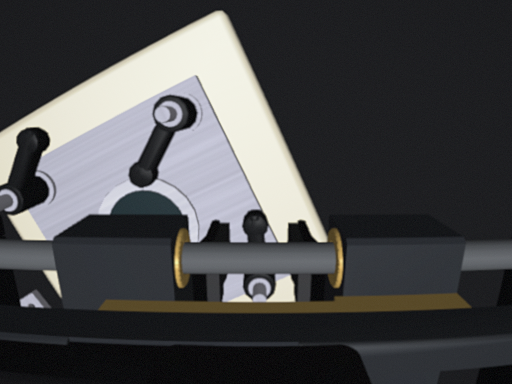

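Request:
step_arm:
  deltas:
    - {"dx": 0, "dy": 0, "dz": 0.7, "roll": 0}
    - {"dx": 0, "dy": 0, "dz": 0.7, "roll": 0}

```text
t: 19.95
ee_pos: [0.6033, 0.0935, 0.2723]
eef_rot: [-0.0, 0.246, 0.969, -0.0]
force: [0.8, -0.1, -0.2]
opening: 0.0298
```

Request:
step_arm:
  deltas:
    - {"dx": 0, "dy": 0, "dz": 0, "roll": 0}
    - {"dx": 0, "dy": 0, "dz": 0, "roll": 0}
    - {"dx": 0, "dy": 0, "dz": 0, "roll": 0}
  grip: 0.86

```text
t: 20.32
ee_pos: [0.6037, 0.094, 0.2744]
eef_rot: [0.001, 0.246, 0.969, 0.0]
force: [1.1, -0.0, 0.5]
opening: 0.0137
```

Request:
step_arm:
  deltas:
    - {"dx": -0.027, "dy": 0.304, "dz": 0, "roll": 1}
    - {"dx": -0.027, "dy": 0.304, "dz": 0, "roll": 1}
    - {"dx": 0, "dy": 0, "dz": 0, "roll": 0}

```text
t: 20.7
ee_pos: [0.6106, 0.1033, 0.2737]
eef_rot: [-0.0, 0.41, 0.912, -0.001]
force: [-3.7, -3.1, 0.1]
opening: 0.0123
```

```bash
python3 -c "
from h import *
rep(0)"
```

```text
t 20.70 z 0.2737 r 0.0355 ang 132.6 leverdir(yaw) 131.6 open 0.0123 | resist tang 4.9 rad 0.2 z 0.1 | Tz 0.08 q6 -0.68
```

Request:
step_arm:
  deltas:
    - {"dx": -0.01, "dy": 0.182, "dz": 0, "roll": 0.6}

```text
t: 20.82
ee_pos: [0.6131, 0.1054, 0.2735]
eef_rot: [-0.001, 0.457, 0.889, -0.001]
force: [-4.3, -3.2, -0.3]
opening: 0.0121
```

Request:
step_arm:
  deltas:
    - {"dx": -0.002, "dy": 0.092, "dz": 0, "roll": 0.3}

```text
t: 20.95
ee_pos: [0.6146, 0.1065, 0.2734]
eef_rot: [-0.001, 0.48, 0.877, -0.001]
force: [-5.4, -4.0, 0.8]
opening: 0.0125
```

Request:
step_arm:
  deltas:
    - {"dx": -0.002, "dy": 0.092, "dz": 0, "roll": 0.3}

```text
t: 21.08
ee_pos: [0.6161, 0.1075, 0.2734]
eef_rot: [-0.001, 0.503, 0.864, -0.001]
force: [-5.8, -3.5, 0.7]
opening: 0.0128
```

```bash
python3 -c "
from h import *
rep(0)"
```

```text
t 21.07 z 0.2734 r 0.0356 ang 121.5 leverdir(yaw) 119.6 open 0.0128 | resist tang 6.8 rad -0.1 z 0.7 | Tz 0.07 q6 -0.47
```

Request:
step_arm:
  deltas:
    - {"dx": -0.002, "dy": 0.092, "dz": 0, "roll": 0.3}

```text
t: 21.2
ee_pos: [0.6176, 0.1085, 0.2733]
eef_rot: [-0.001, 0.525, 0.851, -0.001]
force: [-6.0, -1.9, 0.7]
opening: 0.0125
```

```bash
python3 -c "
from h import *
rep(0)"
```

```text
t 21.20 z 0.2733 r 0.0357 ang 118.6 leverdir(yaw) 116.7 open 0.0125 | resist tang 6.2 rad 1.0 z 0.7 | Tz 0.06 q6 -0.42
```

Request:
step_arm:
  deltas:
    - {"dx": -0.002, "dy": 0.092, "dz": 0, "roll": 0.3}

```text
t: 21.32
ee_pos: [0.6192, 0.1094, 0.2732]
eef_rot: [-0.001, 0.547, 0.837, -0.001]
force: [-5.3, -2.6, 0.4]
opening: 0.0124
```

Request:
step_arm:
  deltas:
    - {"dx": -0.002, "dy": 0.092, "dz": 0, "roll": 0.3}

```text
t: 21.45
ee_pos: [0.6208, 0.1101, 0.2732]
eef_rot: [-0.002, 0.569, 0.822, -0.001]
force: [-6.5, -1.1, -0.1]
opening: 0.0124
```

Request:
step_arm:
  deltas:
    - {"dx": -0.002, "dy": 0.092, "dz": 0, "roll": 0.3}

```text
t: 21.58
ee_pos: [0.6224, 0.1108, 0.2731]
eef_rot: [-0.002, 0.59, 0.807, -0.001]
force: [-6.0, -1.1, -0.4]
opening: 0.0121
```

Request:
step_arm:
  deltas:
    - {"dx": -0.002, "dy": 0.092, "dz": 0, "roll": 0.3}

```text
t: 21.7
ee_pos: [0.6241, 0.1115, 0.273]
eef_rot: [-0.002, 0.611, 0.792, -0.001]
force: [-6.8, -0.9, -0.1]
opening: 0.0121
```

Request:
step_arm:
  deltas:
    - {"dx": -0.002, "dy": 0.092, "dz": 0, "roll": 0.3}

```text
t: 21.82
ee_pos: [0.6259, 0.112, 0.2729]
eef_rot: [-0.002, 0.632, 0.775, -0.001]
force: [-6.0, -0.2, 0.8]
opening: 0.0121
```

Request:
step_arm:
  deltas:
    - {"dx": -0.002, "dy": 0.092, "dz": 0, "roll": 0.3}

```text
t: 21.95
ee_pos: [0.6276, 0.1124, 0.2728]
eef_rot: [-0.002, 0.652, 0.758, -0.001]
force: [-6.8, 0.5, 0.5]
opening: 0.0125
```

Request:
step_arm:
  deltas:
    - {"dx": -0.002, "dy": 0.092, "dz": 0, "roll": 0.3}

```text
t: 22.08
ee_pos: [0.6294, 0.1128, 0.2727]
eef_rot: [-0.002, 0.671, 0.741, -0.001]
force: [-7.4, 0.8, -0.4]
opening: 0.0122
```

Request:
step_arm:
  deltas:
    - {"dx": -0.002, "dy": 0.092, "dz": 0, "roll": 0.3}

```text
t: 22.2
ee_pos: [0.6312, 0.113, 0.2727]
eef_rot: [-0.002, 0.69, 0.723, -0.001]
force: [-6.4, 0.7, -0.9]
opening: 0.0121
```

Request:
step_arm:
  deltas:
    - {"dx": -0.002, "dy": 0.092, "dz": 0, "roll": 0.3}

```text
t: 22.32
ee_pos: [0.6329, 0.1132, 0.2726]
eef_rot: [-0.002, 0.709, 0.705, -0.001]
force: [-6.5, 1.5, -1.6]
opening: 0.0119
```

Request:
step_arm:
  deltas:
    - {"dx": -0.002, "dy": 0.092, "dz": 0, "roll": 0.3}

```text
t: 22.45
ee_pos: [0.6348, 0.1133, 0.2725]
eef_rot: [-0.002, 0.727, 0.686, -0.001]
force: [-6.6, 2.4, -1.0]
opening: 0.0123
```

Request:
step_arm:
  deltas:
    - {"dx": -0.002, "dy": 0.092, "dz": 0, "roll": 0.3}

```text
t: 22.58
ee_pos: [0.6366, 0.1133, 0.2724]
eef_rot: [-0.003, 0.745, 0.667, -0.001]
force: [-6.8, 2.3, -2.1]
opening: 0.0123
```

Request:
step_arm:
  deltas:
    - {"dx": -0.002, "dy": 0.092, "dz": 0, "roll": 0.3}

```text
t: 22.7
ee_pos: [0.6383, 0.1131, 0.2723]
eef_rot: [-0.003, 0.762, 0.647, -0.002]
force: [-6.7, 3.3, -2.4]
opening: 0.0124
```

```bash
python3 -c "
from h import *
rep(0)"
```

```text
t 22.70 z 0.2723 r 0.0362 ang 84.2 leverdir(yaw) 80.7 open 0.0124 | resist tang 7.2 rad 2.2 z -2.4 | Tz 0.07 q6 0.22
```

Request:
step_arm:
  deltas:
    - {"dx": -0.001, "dy": 0.061, "dz": 0, "roll": 0.2}

```text
t: 22.82
ee_pos: [0.6394, 0.113, 0.2722]
eef_rot: [-0.003, 0.773, 0.634, -0.002]
force: [-8.8, 3.7, -1.1]
opening: 0.0122
```

Request:
step_arm:
  deltas:
    - {"dx": -0.001, "dy": 0.061, "dz": 0, "roll": 0.2}

```text
t: 22.95
ee_pos: [0.6403, 0.113, 0.2722]
eef_rot: [-0.003, 0.784, 0.621, -0.002]
force: [-9.3, 4.5, 0.7]
opening: 0.0125
```

```bash
python3 -c "
from h import *
rep(0)"
```

```text
t 22.95 z 0.2722 r 0.0363 ang 81.1 leverdir(yaw) 76.7 open 0.0125 | resist tang 10.1 rad 2.3 z 0.7 | Tz 0.22 q6 0.28
```

Request:
step_arm:
  deltas:
    - {"dx": 0, "dy": 0.07, "dz": 0, "roll": 0}
    - {"dx": 0, "dy": 0, "dz": 0, "roll": 0}

```text
t: 23.2
ee_pos: [0.6411, 0.1129, 0.272]
eef_rot: [-0.004, 0.784, 0.621, -0.003]
force: [-12.5, 5.0, 1.4]
opening: 0.0123
```

```bash
python3 -c "
from h import *
rep(0)"
```

```text
t 23.20 z 0.2720 r 0.0363 ang 79.9 leverdir(yaw) 76.8 open 0.0123 | resist tang 13.3 rad 2.0 z 1.4 | Tz 0.12 q6 0.28
```

Request:
step_arm:
  deltas:
    - {"dx": 0, "dy": 0.06, "dz": 0, "roll": 0}
    - {"dx": 0, "dy": 0, "dz": 0, "roll": 0}

```text
t: 23.45
ee_pos: [0.6418, 0.1128, 0.272]
eef_rot: [-0.005, 0.784, 0.621, -0.003]
force: [-14.2, 4.5, 2.4]
opening: 0.0123
```

```bash
python3 -c "
from h import *
rep(0)"
```

```text
t 23.45 z 0.2720 r 0.0364 ang 78.6 leverdir(yaw) 76.8 open 0.0123 | resist tang 14.9 rad 1.1 z 2.4 | Tz 0.12 q6 0.28
```

Request:
step_arm:
  deltas:
    - {"dx": 0, "dy": 0.05, "dz": 0, "roll": 0}
    - {"dx": 0, "dy": 0, "dz": 0, "roll": 0}

```text
t: 23.7
ee_pos: [0.6426, 0.1127, 0.2719]
eef_rot: [-0.005, 0.784, 0.621, -0.004]
force: [-16.3, 5.8, 4.3]
opening: 0.0123
```

```bash
python3 -c "
from h import *
rep(0)"
```

```text
t 23.70 z 0.2719 r 0.0364 ang 77.5 leverdir(yaw) 76.8 open 0.0123 | resist tang 17.2 rad 1.9 z 4.3 | Tz 0.13 q6 0.28
```

Nut 0 has clearly met its stop: force rose from 6.8 to 17 N and about 0.63 N m. Next I'll back off and go to nut 2.

Request:
step_arm:
  deltas:
    - {"dx": 0, "dy": -0.2, "dz": 0, "roll": 0}
    - {"dx": 0, "dy": 0, "dz": 0, "roll": 0}
    - {"dx": 0, "dy": 0, "dz": -0.8, "roll": 0}
    - {"dx": 0, "dy": 0, "dz": -0.8, "roll": 0}
    - {"dx": 0, "dy": 0, "dz": -0.8, "roll": 0}
  grip: 0.66

```text
t: 24.32
ee_pos: [0.6425, 0.1116, 0.3242]
eef_rot: [0.001, 0.785, 0.619, 0.001]
force: [-0.1, -0.0, 0.3]
opening: 0.0293
```

Run:
```python
from h import *
o,p,y,R=pose();print(o["t"],p)
t=over(2,119.5)
plan(p,(y)%360,[*t,.318],119.5,10)
```

```text
24.325 [0.64252927 0.11155389 0.32415121]
max 0.87 end [0.5011 0.0043 0.318 ] 119.53
{"dx": -0.69, "dy": -0.56, "dz": 0.03, "roll": -0.43},
{"dx": -0.64, "dy": -0.61, "dz": 0.03, "roll": -0.43},
{"dx": -0.59, "dy": -0.66, "dz": 0.03, "roll": -0.43},
{"dx": -0.54, "dy": -0.7, "dz": 0.03, "roll": -0.43},
{"dx": -0.49, "dy": -0.74, "dz": 0.03, "roll": -0.43},
{"dx": -0.43, "dy": -0.78, "dz": 0.03, "roll": -0.43},
{"dx": -0.37, "dy": -0.81, "dz": 0.03, "roll": -0.43},
{"dx": -0.31, "dy": -0.83, "dz": 0.03, "roll": -0.43},
{"dx": -0.25, "dy": -0.85, "dz": 0.03, "roll": -0.43},
{"dx": -0.19, "dy": -0.87, "dz": 0.04, "roll": -0.43},
```

Request:
step_arm:
  deltas:
    - {"dx": -0.69, "dy": -0.56, "dz": 0.03, "roll": -0.43}
    - {"dx": -0.64, "dy": -0.61, "dz": 0.03, "roll": -0.43}
    - {"dx": -0.59, "dy": -0.66, "dz": 0.03, "roll": -0.43}
    - {"dx": -0.54, "dy": -0.7, "dz": 0.03, "roll": -0.43}
    - {"dx": -0.49, "dy": -0.74, "dz": 0.03, "roll": -0.43}
    - {"dx": -0.43, "dy": -0.78, "dz": 0.03, "roll": -0.43}
    - {"dx": -0.37, "dy": -0.81, "dz": 0.03, "roll": -0.43}
    - {"dx": -0.31, "dy": -0.83, "dz": 0.03, "roll": -0.43}
    - {"dx": -0.25, "dy": -0.85, "dz": 0.03, "roll": -0.43}
    - {"dx": -0.19, "dy": -0.87, "dz": 0.04, "roll": -0.43}
    - {"dx": 0, "dy": 0, "dz": 0.7, "roll": 0}

```text
t: 25.7
ee_pos: [0.5009, 0.0039, 0.3034]
eef_rot: [0.002, 0.504, 0.864, 0.001]
force: [-0.1, -0.5, -0.3]
opening: 0.0296
```

Run:
```python
from h import *
from bench import optics
rep(2)
o,p,y,R=pose()
s=optics.snapshot("wrist");cv2.imwrite("pics/wrist8.png",s["image"]);np.savez("wrist8.npz",R=R,p=p,**s)
```

```text
t 25.70 z 0.3034 r 0.0347 ang 120.1 leverdir(yaw) 119.4 open 0.0296 | resist tang 0.4 rad -0.4 z -0.3 | Tz -0.03 q6 -0.66
```

View pics/wrist8.png

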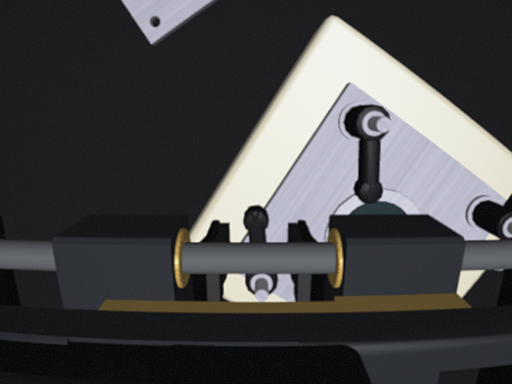

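Lever 2 is straddled (knob (256,218), stud (262,287)).

Request:
step_arm:
  deltas:
    - {"dx": 0, "dy": 0, "dz": 0.7, "roll": 0}
    - {"dx": 0, "dy": 0, "dz": 0.7, "roll": 0}

```text
t: 26.0
ee_pos: [0.5008, 0.0048, 0.2725]
eef_rot: [-0.0, 0.504, 0.864, 0.0]
force: [-0.6, 0.2, -0.0]
opening: 0.0297
```

Request:
step_arm:
  deltas:
    - {"dx": 0, "dy": 0, "dz": 0, "roll": 0}
    - {"dx": 0, "dy": 0, "dz": 0, "roll": 0}
    - {"dx": 0, "dy": 0, "dz": 0, "roll": 0}
  grip: 0.86

```text
t: 26.38
ee_pos: [0.5009, 0.0045, 0.274]
eef_rot: [0.0, 0.504, 0.864, 0.0]
force: [-0.1, 0.2, -0.2]
opening: 0.0139
```

Request:
step_arm:
  deltas:
    - {"dx": -0.027, "dy": 0.304, "dz": 0, "roll": 1}
    - {"dx": -0.027, "dy": 0.304, "dz": 0, "roll": 1}
    - {"dx": 0, "dy": 0, "dz": 0, "roll": 0}

```text
t: 26.75
ee_pos: [0.5114, 0.0086, 0.2733]
eef_rot: [-0.001, 0.646, 0.763, -0.001]
force: [-4.4, -0.6, 1.5]
opening: 0.0121
```

```bash
python3 -c "
from h import *
rep(2)"
```

```text
t 26.75 z 0.2733 r 0.0355 ang 101.2 leverdir(yaw) 99.5 open 0.0121 | resist tang 4.4 rad 0.1 z 1.5 | Tz -0.01 q6 -0.30
```

Request:
step_arm:
  deltas:
    - {"dx": -0.01, "dy": 0.182, "dz": 0, "roll": 0.6}

```text
t: 26.88
ee_pos: [0.5146, 0.0091, 0.2731]
eef_rot: [-0.001, 0.685, 0.728, -0.001]
force: [-6.7, 1.3, 1.9]
opening: 0.0124
```

Request:
step_arm:
  deltas:
    - {"dx": -0.002, "dy": 0.092, "dz": 0, "roll": 0.3}

```text
t: 27.0
ee_pos: [0.5164, 0.0093, 0.273]
eef_rot: [-0.002, 0.704, 0.71, -0.001]
force: [-6.0, 1.0, 1.2]
opening: 0.0122
```

Request:
step_arm:
  deltas:
    - {"dx": -0.002, "dy": 0.092, "dz": 0, "roll": 0.3}

```text
t: 27.12
ee_pos: [0.5182, 0.0093, 0.273]
eef_rot: [-0.002, 0.722, 0.692, -0.001]
force: [-7.7, 1.7, 1.8]
opening: 0.0122
```

Request:
step_arm:
  deltas:
    - {"dx": -0.002, "dy": 0.092, "dz": 0, "roll": 0.3}

```text
t: 27.25
ee_pos: [0.5199, 0.0093, 0.2729]
eef_rot: [-0.002, 0.74, 0.673, -0.001]
force: [-7.0, 1.7, 0.1]
opening: 0.0118
```

Request:
step_arm:
  deltas:
    - {"dx": -0.002, "dy": 0.092, "dz": 0, "roll": 0.3}

```text
t: 27.38
ee_pos: [0.5217, 0.0092, 0.2728]
eef_rot: [-0.002, 0.757, 0.653, -0.001]
force: [-6.7, 2.8, -0.2]
opening: 0.0121
```

Request:
step_arm:
  deltas:
    - {"dx": -0.002, "dy": 0.092, "dz": 0, "roll": 0.3}

```text
t: 27.5
ee_pos: [0.5235, 0.009, 0.2728]
eef_rot: [-0.002, 0.774, 0.633, -0.001]
force: [-6.1, 3.6, 0.7]
opening: 0.012
```

Request:
step_arm:
  deltas:
    - {"dx": -0.002, "dy": 0.092, "dz": 0, "roll": 0.3}

```text
t: 27.62
ee_pos: [0.5253, 0.0087, 0.2727]
eef_rot: [-0.002, 0.79, 0.613, -0.001]
force: [-5.1, 4.3, -1.0]
opening: 0.0123
```

Request:
step_arm:
  deltas:
    - {"dx": -0.002, "dy": 0.092, "dz": 0, "roll": 0.3}

```text
t: 27.75
ee_pos: [0.527, 0.0084, 0.2726]
eef_rot: [-0.002, 0.806, 0.592, -0.001]
force: [-5.8, 4.7, -0.1]
opening: 0.0125
```

Request:
step_arm:
  deltas:
    - {"dx": -0.002, "dy": 0.092, "dz": 0, "roll": 0.3}

```text
t: 27.88
ee_pos: [0.5287, 0.0079, 0.2725]
eef_rot: [-0.002, 0.821, 0.57, -0.001]
force: [-6.2, 5.2, -0.8]
opening: 0.0126
```

```bash
python3 -c "
from h import *
rep(2)"
```

```text
t 27.88 z 0.2725 r 0.0356 ang 73.0 leverdir(yaw) 69.5 open 0.0126 | resist tang 7.6 rad 2.7 z -0.8 | Tz 0.05 q6 0.22
```

Request:
step_arm:
  deltas:
    - {"dx": -0.002, "dy": 0.092, "dz": 0, "roll": 0.3}

```text
t: 28.0
ee_pos: [0.5301, 0.0074, 0.2723]
eef_rot: [-0.003, 0.836, 0.549, -0.002]
force: [-9.2, 7.1, 2.5]
opening: 0.0123
```

Request:
step_arm:
  deltas:
    - {"dx": -0.001, "dy": 0.06, "dz": 0, "roll": 0}
    - {"dx": 0, "dy": 0, "dz": 0, "roll": 0}

```text
t: 28.25
ee_pos: [0.5307, 0.0072, 0.2722]
eef_rot: [-0.004, 0.836, 0.549, -0.002]
force: [-10.6, 8.1, 3.3]
opening: 0.0124
```

```bash
python3 -c "
from h import *
rep(2)"
```

```text
t 28.25 z 0.2722 r 0.0356 ang 69.6 leverdir(yaw) 66.7 open 0.0124 | resist tang 13.0 rad 3.2 z 3.3 | Tz 0.10 q6 0.27
```

Request:
step_arm:
  deltas:
    - {"dx": 0, "dy": 0.07, "dz": 0, "roll": 0}
    - {"dx": 0, "dy": 0, "dz": 0, "roll": 0}

```text
t: 28.5
ee_pos: [0.5317, 0.0069, 0.2722]
eef_rot: [-0.004, 0.836, 0.549, -0.003]
force: [-12.5, 8.5, 3.6]
opening: 0.0124
```

```bash
python3 -c "
from h import *
rep(2)"
```

```text
t 28.50 z 0.2722 r 0.0357 ang 68.0 leverdir(yaw) 66.7 open 0.0124 | resist tang 14.9 rad 2.8 z 3.6 | Tz 0.10 q6 0.27
```

Request:
step_arm:
  deltas:
    - {"dx": 0, "dy": 0.07, "dz": 0, "roll": 0}
    - {"dx": 0, "dy": 0, "dz": 0, "roll": 0}

```text
t: 28.75
ee_pos: [0.5327, 0.0067, 0.2721]
eef_rot: [-0.005, 0.835, 0.549, -0.003]
force: [-13.7, 9.5, 5.1]
opening: 0.0122
```

```bash
python3 -c "
from h import *
rep(2)"
```

```text
t 28.75 z 0.2721 r 0.0358 ang 66.4 leverdir(yaw) 66.7 open 0.0122 | resist tang 16.4 rad 3.3 z 5.1 | Tz 0.14 q6 0.27
```

Request:
step_arm:
  deltas:
    - {"dx": 0, "dy": -0.2, "dz": 0, "roll": 0}
    - {"dx": 0, "dy": 0, "dz": 0, "roll": 0}
    - {"dx": 0, "dy": 0, "dz": -0.8, "roll": 0}
    - {"dx": 0, "dy": 0, "dz": -0.8, "roll": 0}
    - {"dx": 0, "dy": 0, "dz": -0.8, "roll": 0}
  grip: 0.66

```text
t: 29.38
ee_pos: [0.5323, 0.0059, 0.3237]
eef_rot: [0.001, 0.836, 0.548, 0.001]
force: [0.8, 1.3, 0.1]
opening: 0.0294
```

Run:
```python
from h import *
o,p,y,R=pose();print(o["t"],p)
t=over(1,302)
plan(p,(y)%360,[*t,.318],122,6)
```

```text
29.375 [0.53228676 0.00593984 0.32372448]
max 0.93 end [0.5433 0.054  0.3179] 122.02
{"dx": 0.4, "dy": -0.07, "dz": 0.05, "roll": -0.92},
{"dx": 0.41, "dy": -0.01, "dz": 0.05, "roll": -0.93},
{"dx": 0.41, "dy": 0.06, "dz": 0.05, "roll": -0.92},
{"dx": 0.39, "dy": 0.12, "dz": 0.05, "roll": -0.93},
{"dx": 0.37, "dy": 0.18, "dz": 0.04, "roll": -0.92},
{"dx": 0.34, "dy": 0.24, "dz": 0.05, "roll": -0.93},
```

Request:
step_arm:
  deltas:
    - {"dx": 0.4, "dy": -0.07, "dz": 0.05, "roll": -0.92}
    - {"dx": 0.41, "dy": -0.01, "dz": 0.05, "roll": -0.93}
    - {"dx": 0.41, "dy": 0.06, "dz": 0.05, "roll": -0.92}
    - {"dx": 0.39, "dy": 0.12, "dz": 0.05, "roll": -0.93}
    - {"dx": 0.37, "dy": 0.18, "dz": 0.04, "roll": -0.92}
    - {"dx": 0.34, "dy": 0.24, "dz": 0.05, "roll": -0.93}
    - {"dx": 0, "dy": 0, "dz": 0.7, "roll": 0}

```text
t: 30.25
ee_pos: [0.5437, 0.0545, 0.3035]
eef_rot: [0.002, 0.485, 0.875, 0.001]
force: [-0.2, 0.3, -0.4]
opening: 0.0295
```

Run:
```python
from h import *
from bench import optics
rep(1,-1)
o,p,y,R=pose()
s=optics.snapshot("wrist");cv2.imwrite("pics/wrist9.png",s["image"]);np.savez("wrist9.npz",R=R,p=p,**s)
```

```text
t 30.25 z 0.3035 r 0.0347 ang 302.9 leverdir(yaw) 302.0 open 0.0295 | resist tang 0.0 rad -0.4 z -0.4 | Tz 0.02 q6 -0.60
```

View pics/wrist9.png

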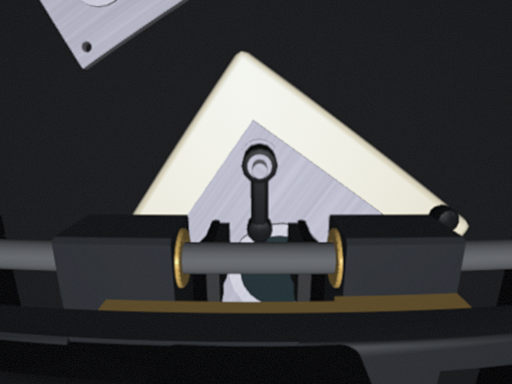

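Lever 1 is centred (hub (260,163), knob (260,230)).

Request:
step_arm:
  deltas:
    - {"dx": 0, "dy": 0, "dz": 0.7, "roll": 0}
    - {"dx": 0, "dy": 0, "dz": 0.7, "roll": 0}

```text
t: 30.55
ee_pos: [0.5426, 0.0539, 0.2726]
eef_rot: [-0.0, 0.485, 0.874, -0.0]
force: [0.6, -0.4, 0.1]
opening: 0.0299
```

Request:
step_arm:
  deltas:
    - {"dx": 0, "dy": 0, "dz": 0, "roll": 0}
    - {"dx": 0, "dy": 0, "dz": 0, "roll": 0}
    - {"dx": 0, "dy": 0, "dz": 0, "roll": 0}
  grip: 0.86

```text
t: 30.92
ee_pos: [0.5431, 0.0542, 0.2743]
eef_rot: [0.0, 0.485, 0.875, 0.0]
force: [-0.0, 0.5, 0.5]
opening: 0.0136
```

Request:
step_arm:
  deltas:
    - {"dx": 0.027, "dy": -0.304, "dz": 0, "roll": 1}
    - {"dx": 0.027, "dy": -0.304, "dz": 0, "roll": 1}
    - {"dx": 0, "dy": 0, "dz": 0, "roll": 0}

```text
t: 31.3
ee_pos: [0.5322, 0.0499, 0.2746]
eef_rot: [0.001, 0.629, 0.777, 0.001]
force: [3.1, 1.9, -1.7]
opening: 0.0123
```

```bash
python3 -c "
from h import *
rep(1,-1)"
```

```text
t 31.30 z 0.2746 r 0.0345 ang 282.2 leverdir(yaw) 282.0 open 0.0123 | resist tang 3.4 rad -1.2 z -1.7 | Tz -0.03 q6 -0.26
```

Request:
step_arm:
  deltas:
    - {"dx": 0.01, "dy": -0.182, "dz": 0, "roll": 0.6}

```text
t: 31.42
ee_pos: [0.5289, 0.0494, 0.2745]
eef_rot: [0.001, 0.669, 0.743, 0.002]
force: [5.4, 3.3, -3.7]
opening: 0.0122
```

Request:
step_arm:
  deltas:
    - {"dx": 0.002, "dy": -0.092, "dz": 0, "roll": 0.3}

```text
t: 31.55
ee_pos: [0.527, 0.0492, 0.2745]
eef_rot: [0.001, 0.688, 0.726, 0.002]
force: [4.5, 2.3, -4.2]
opening: 0.0122
```

Request:
step_arm:
  deltas:
    - {"dx": 0.002, "dy": -0.092, "dz": 0, "roll": 0.3}

```text
t: 31.68
ee_pos: [0.5252, 0.0492, 0.2745]
eef_rot: [0.001, 0.707, 0.707, 0.002]
force: [5.9, 2.3, -2.9]
opening: 0.0123
```

Request:
step_arm:
  deltas:
    - {"dx": 0.002, "dy": -0.092, "dz": 0, "roll": 0.3}

```text
t: 31.8
ee_pos: [0.5234, 0.0491, 0.2745]
eef_rot: [0.001, 0.725, 0.689, 0.002]
force: [5.3, 2.1, -3.3]
opening: 0.0121
```

Request:
step_arm:
  deltas:
    - {"dx": 0.002, "dy": -0.092, "dz": 0, "roll": 0.3}

```text
t: 31.92
ee_pos: [0.5216, 0.0492, 0.2746]
eef_rot: [0.001, 0.743, 0.67, 0.002]
force: [6.0, 1.2, -2.8]
opening: 0.0124
```

Request:
step_arm:
  deltas:
    - {"dx": 0.002, "dy": -0.092, "dz": 0, "roll": 0.3}

```text
t: 32.05
ee_pos: [0.5201, 0.0494, 0.2747]
eef_rot: [0.002, 0.76, 0.65, 0.002]
force: [10.1, 1.5, -6.7]
opening: 0.0121
```

Request:
step_arm:
  deltas:
    - {"dx": 0, "dy": -0.06, "dz": 0, "roll": 0}
    - {"dx": 0, "dy": 0, "dz": 0, "roll": 0}

```text
t: 32.3
ee_pos: [0.5195, 0.0495, 0.2749]
eef_rot: [0.002, 0.76, 0.65, 0.003]
force: [10.4, 1.4, -7.0]
opening: 0.0126
```

```bash
python3 -c "
from h import *
rep(1,-1)"
```

```text
t 32.30 z 0.2749 r 0.0346 ang 261.0 leverdir(yaw) 261.2 open 0.0126 | resist tang 10.1 rad -2.9 z -7.0 | Tz 0.06 q6 0.10
```

Request:
step_arm:
  deltas:
    - {"dx": 0, "dy": -0.08, "dz": 0, "roll": 0}
    - {"dx": 0, "dy": 0, "dz": 0, "roll": 0}

```text
t: 32.55
ee_pos: [0.5184, 0.0496, 0.2751]
eef_rot: [0.003, 0.76, 0.65, 0.003]
force: [13.6, -0.2, -8.6]
opening: 0.0126
```

```bash
python3 -c "
from h import *
rep(1,-1)"
```

```text
t 32.55 z 0.2751 r 0.0347 ang 259.2 leverdir(yaw) 261.2 open 0.0126 | resist tang 13.5 rad -1.9 z -8.6 | Tz 0.07 q6 0.10
```

Request:
step_arm:
  deltas:
    - {"dx": 0, "dy": -0.07, "dz": 0, "roll": 0}
    - {"dx": 0, "dy": 0, "dz": 0, "roll": 0}

```text
t: 32.8
ee_pos: [0.5174, 0.0496, 0.2754]
eef_rot: [0.004, 0.76, 0.65, 0.004]
force: [15.0, -0.7, -8.1]
opening: 0.0125
```

```bash
python3 -c "
from h import *
rep(1,-1)"
```

```text
t 32.80 z 0.2754 r 0.0348 ang 257.6 leverdir(yaw) 261.1 open 0.0125 | resist tang 14.9 rad -1.7 z -8.1 | Tz 0.08 q6 0.10
```

Request:
step_arm:
  deltas:
    - {"dx": 0, "dy": -0.07, "dz": 0, "roll": 0}
    - {"dx": 0, "dy": 0, "dz": 0, "roll": 0}

```text
t: 33.05
ee_pos: [0.5165, 0.0497, 0.2758]
eef_rot: [0.005, 0.76, 0.65, 0.004]
force: [16.7, -0.9, -9.0]
opening: 0.0125
```

```bash
python3 -c "
from h import *
rep(1,-1)"
```

```text
t 33.05 z 0.2758 r 0.0350 ang 256.1 leverdir(yaw) 261.1 open 0.0125 | resist tang 16.6 rad -1.7 z -9.0 | Tz 0.09 q6 0.10
```

Request:
step_arm:
  deltas:
    - {"dx": 0, "dy": 0.22, "dz": 0, "roll": 0}
    - {"dx": 0, "dy": 0, "dz": 0, "roll": 0}
    - {"dx": 0, "dy": 0, "dz": -0.8, "roll": 0}
    - {"dx": 0, "dy": 0, "dz": -0.8, "roll": 0}
    - {"dx": 0, "dy": 0, "dz": -0.8, "roll": 0}
  grip: 0.8

```text
t: 33.67
ee_pos: [0.5171, 0.0496, 0.3224]
eef_rot: [-0.0, 0.76, 0.65, -0.001]
force: [0.2, 0.7, 0.0]
opening: 0.0173
```

Run:
```python
from h import *
o,p,y,R=pose();print(o["t"],p)
t=over(3,311.3)
plan(p,(y)%360,[*t,.318],131.3,10)
```

```text
33.675 [0.51708943 0.04959448 0.32243459]
max 0.84 end [ 0.6513 -0.059   0.318 ] 131.25
{"dx": -0.43, "dy": 0.75, "dz": 0.02, "roll": -0.5},
{"dx": -0.5, "dy": 0.71, "dz": 0.02, "roll": -0.5},
{"dx": -0.55, "dy": 0.66, "dz": 0.02, "roll": -0.5},
{"dx": -0.61, "dy": 0.61, "dz": 0.02, "roll": -0.5},
{"dx": -0.66, "dy": 0.55, "dz": 0.02, "roll": -0.5},
{"dx": -0.71, "dy": 0.49, "dz": 0.02, "roll": -0.5},
{"dx": -0.75, "dy": 0.43, "dz": 0.03, "roll": -0.51},
{"dx": -0.78, "dy": 0.36, "dz": 0.02, "roll": -0.5},
{"dx": -0.81, "dy": 0.3, "dz": 0.03, "roll": -0.51},
{"dx": -0.84, "dy": 0.22, "dz": 0.02, "roll": -0.5},
```

Request:
step_arm:
  deltas:
    - {"dx": -0.43, "dy": 0.75, "dz": 0.02, "roll": -0.5}
    - {"dx": -0.5, "dy": 0.71, "dz": 0.02, "roll": -0.5}
    - {"dx": -0.55, "dy": 0.66, "dz": 0.02, "roll": -0.5}
    - {"dx": -0.61, "dy": 0.61, "dz": 0.02, "roll": -0.5}
    - {"dx": -0.66, "dy": 0.55, "dz": 0.02, "roll": -0.5}
    - {"dx": -0.71, "dy": 0.49, "dz": 0.02, "roll": -0.5}
    - {"dx": -0.75, "dy": 0.43, "dz": 0.03, "roll": -0.51}
    - {"dx": -0.78, "dy": 0.36, "dz": 0.02, "roll": -0.5}
    - {"dx": -0.81, "dy": 0.3, "dz": 0.03, "roll": -0.51}
    - {"dx": -0.84, "dy": 0.22, "dz": 0.02, "roll": -0.5}
    - {"dx": 0, "dy": 0, "dz": 0.7, "roll": 0}
  grip: 0.66

```text
t: 35.05
ee_pos: [0.6525, -0.0599, 0.3046]
eef_rot: [0.001, 0.414, 0.91, 0.0]
force: [0.5, 0.1, 0.2]
opening: 0.0298
```

Run:
```python
from h import *
from bench import optics
rep(3,-1)
o,p,y,R=pose()
s=optics.snapshot("wrist");cv2.imwrite("pics/wrist10.png",s["image"]);np.savez("wrist10.npz",R=R,p=p,**s)
```

```text
t 35.05 z 0.3046 r 0.0365 ang 311.9 leverdir(yaw) 311.1 open 0.0298 | resist tang 0.4 rad 0.3 z 0.2 | Tz -0.04 q6 -0.93
```

View pics/wrist10.png

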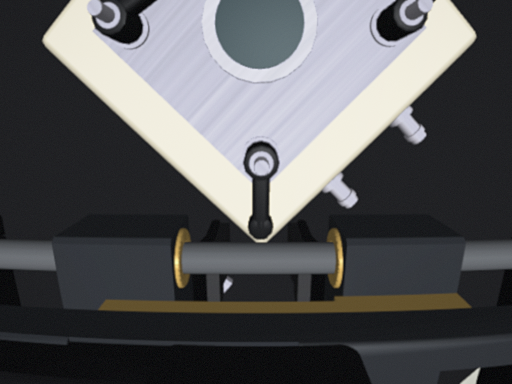

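Lever 3 is centred (hub (261,160), knob (260,226)).

Request:
step_arm:
  deltas:
    - {"dx": 0, "dy": 0, "dz": 0.7, "roll": 0}
    - {"dx": 0, "dy": 0, "dz": 0.7, "roll": 0}

```text
t: 35.35
ee_pos: [0.6511, -0.0586, 0.2741]
eef_rot: [-0.001, 0.413, 0.911, -0.0]
force: [-0.8, -0.2, 0.1]
opening: 0.0298
```

Request:
step_arm:
  deltas:
    - {"dx": 0, "dy": 0, "dz": 0, "roll": 0}
    - {"dx": 0, "dy": 0, "dz": 0, "roll": 0}
    - {"dx": 0, "dy": 0, "dz": 0, "roll": 0}
  grip: 0.86

```text
t: 35.72
ee_pos: [0.652, -0.0592, 0.2761]
eef_rot: [0.001, 0.413, 0.911, 0.0]
force: [0.7, 0.5, -0.8]
opening: 0.0136
```

Request:
step_arm:
  deltas:
    - {"dx": 0.027, "dy": -0.304, "dz": 0, "roll": 1}
    - {"dx": 0.027, "dy": -0.304, "dz": 0, "roll": 1}
    - {"dx": 0, "dy": 0, "dz": 0, "roll": 0}

```text
t: 36.1
ee_pos: [0.6418, -0.065, 0.2759]
eef_rot: [0.001, 0.565, 0.825, 0.001]
force: [3.4, 2.2, -1.7]
opening: 0.0125
```

```bash
python3 -c "
from h import *
rep(3,-1)"
```

```text
t 36.10 z 0.2759 r 0.0351 ang 292.8 leverdir(yaw) 291.2 open 0.0125 | resist tang 3.9 rad -0.8 z -1.7 | Tz -0.02 q6 -0.59
```

Request:
step_arm:
  deltas:
    - {"dx": 0.01, "dy": -0.182, "dz": 0, "roll": 0.6}

```text
t: 36.22
ee_pos: [0.6386, -0.066, 0.2759]
eef_rot: [0.001, 0.607, 0.794, 0.001]
force: [4.9, 3.2, -4.1]
opening: 0.0122
```

Request:
step_arm:
  deltas:
    - {"dx": 0.002, "dy": -0.092, "dz": 0, "roll": 0.3}

```text
t: 36.35
ee_pos: [0.6368, -0.0665, 0.2759]
eef_rot: [0.001, 0.628, 0.778, 0.001]
force: [5.2, 3.2, -4.5]
opening: 0.0121
```

Request:
step_arm:
  deltas:
    - {"dx": 0.002, "dy": -0.092, "dz": 0, "roll": 0.3}

```text
t: 36.48
ee_pos: [0.635, -0.0669, 0.2759]
eef_rot: [0.001, 0.648, 0.762, 0.001]
force: [5.0, 3.2, -3.6]
opening: 0.0122
```

Request:
step_arm:
  deltas:
    - {"dx": 0.002, "dy": -0.092, "dz": 0, "roll": 0.3}

```text
t: 36.6
ee_pos: [0.6333, -0.0672, 0.276]
eef_rot: [0.001, 0.668, 0.744, 0.001]
force: [5.6, 2.1, -3.3]
opening: 0.0121
```

Request:
step_arm:
  deltas:
    - {"dx": 0.002, "dy": -0.092, "dz": 0, "roll": 0.3}

```text
t: 36.72
ee_pos: [0.6315, -0.0674, 0.276]
eef_rot: [0.001, 0.687, 0.727, 0.001]
force: [4.9, 2.3, -2.7]
opening: 0.0123
```

Request:
step_arm:
  deltas:
    - {"dx": 0.002, "dy": -0.092, "dz": 0, "roll": 0.3}

```text
t: 36.85
ee_pos: [0.6297, -0.0675, 0.276]
eef_rot: [0.001, 0.706, 0.708, 0.001]
force: [6.9, 2.4, -3.2]
opening: 0.0124
```

Request:
step_arm:
  deltas:
    - {"dx": 0.002, "dy": -0.092, "dz": 0, "roll": 0.3}

```text
t: 36.98
ee_pos: [0.6279, -0.0676, 0.2761]
eef_rot: [0.001, 0.724, 0.69, 0.001]
force: [6.6, 1.9, -3.6]
opening: 0.0119
```

Request:
step_arm:
  deltas:
    - {"dx": 0.002, "dy": -0.092, "dz": 0, "roll": 0.3}

```text
t: 37.1
ee_pos: [0.6261, -0.0675, 0.2761]
eef_rot: [0.001, 0.742, 0.671, 0.001]
force: [5.9, 1.0, -3.2]
opening: 0.0125
```

Request:
step_arm:
  deltas:
    - {"dx": 0.002, "dy": -0.092, "dz": 0, "roll": 0.3}

```text
t: 37.22
ee_pos: [0.6243, -0.0674, 0.2762]
eef_rot: [0.001, 0.759, 0.651, 0.002]
force: [6.1, 1.3, -4.3]
opening: 0.0123
```

Request:
step_arm:
  deltas:
    - {"dx": 0.002, "dy": -0.092, "dz": 0, "roll": 0.3}

```text
t: 37.35
ee_pos: [0.6225, -0.0671, 0.2762]
eef_rot: [0.002, 0.776, 0.631, 0.002]
force: [6.0, 0.9, -3.5]
opening: 0.0123
```

Request:
step_arm:
  deltas:
    - {"dx": 0.002, "dy": -0.092, "dz": 0, "roll": 0.3}

```text
t: 37.48
ee_pos: [0.6212, -0.0667, 0.2764]
eef_rot: [0.002, 0.792, 0.61, 0.002]
force: [10.6, 0.4, -4.3]
opening: 0.0119
```

The stop is starting, so from here I'll push along the tangent only.

Request:
step_arm:
  deltas:
    - {"dx": 0, "dy": -0.08, "dz": 0, "roll": 0}
    - {"dx": 0, "dy": 0, "dz": 0, "roll": 0}

```text
t: 37.72
ee_pos: [0.6202, -0.0666, 0.2765]
eef_rot: [0.003, 0.792, 0.611, 0.003]
force: [11.7, -1.0, -9.0]
opening: 0.0122
```

```bash
python3 -c "
from h import *
rep(3,-1)"
```

```text
t 37.73 z 0.2765 r 0.0348 ang 256.8 leverdir(yaw) 255.3 open 0.0122 | resist tang 11.6 rad -2.0 z -9.0 | Tz 0.10 q6 0.02
```

Request:
step_arm:
  deltas:
    - {"dx": 0, "dy": -0.08, "dz": 0, "roll": 0}
    - {"dx": 0, "dy": 0, "dz": 0, "roll": 0}

```text
t: 37.98
ee_pos: [0.619, -0.0663, 0.2765]
eef_rot: [0.004, 0.792, 0.611, 0.003]
force: [14.5, -0.8, -9.9]
opening: 0.0122
```

```bash
python3 -c "
from h import *
rep(3,-1)"
```

```text
t 37.98 z 0.2765 r 0.0349 ang 254.8 leverdir(yaw) 255.3 open 0.0122 | resist tang 14.2 rad -2.9 z -9.9 | Tz 0.10 q6 0.02
```

Request:
step_arm:
  deltas:
    - {"dx": 0, "dy": -0.09, "dz": 0, "roll": 0}
    - {"dx": 0, "dy": 0, "dz": 0, "roll": 0}

```text
t: 38.22
ee_pos: [0.6178, -0.0661, 0.2768]
eef_rot: [0.005, 0.792, 0.611, 0.004]
force: [16.5, -2.3, -10.7]
opening: 0.0125
```

```bash
python3 -c "
from h import *
rep(3,-1)"
```

```text
t 38.23 z 0.2768 r 0.0350 ang 252.7 leverdir(yaw) 255.3 open 0.0125 | resist tang 16.6 rad -1.9 z -10.7 | Tz 0.10 q6 0.02
```

Request:
step_arm:
  deltas:
    - {"dx": 0, "dy": 0.25, "dz": 0, "roll": 0}
    - {"dx": 0, "dy": 0, "dz": 0, "roll": 0}
    - {"dx": 0, "dy": 0, "dz": -0.8, "roll": 0}
    - {"dx": 0, "dy": 0, "dz": -0.8, "roll": 0}
    - {"dx": 0, "dy": 0, "dz": -0.8, "roll": 0}
    - {"dx": 0, "dy": 0, "dz": -1, "roll": 0}
    - {"dx": 0, "dy": 0, "dz": -1, "roll": 0}
    - {"dx": 0, "dy": 0, "dz": -1, "roll": 0}
    - {"dx": 0, "dy": 0, "dz": -1, "roll": 0}
  grip: 0.66

```text
t: 39.35
ee_pos: [0.6196, -0.0667, 0.4049]
eef_rot: [0.0, 0.792, 0.61, 0.0]
force: [1.1, -0.7, -1.2]
opening: 0.0293
```

Run:
```python
from h import *
o,p,y,R=pose();print(o["t"],p,y)
plan(p,y,[.642,.0246,.404],y+76,8)
```

```text
39.35 [ 0.61963155 -0.06672815  0.40489515] 75.22318436759907
max 0.95 end [0.642  0.0246 0.4041] 151.22
{"dx": 0.59, "dy": -0.01, "dz": 0.01, "roll": -0.95},
{"dx": 0.58, "dy": 0.09, "dz": 0, "roll": -0.95},
{"dx": 0.56, "dy": 0.18, "dz": 0.01, "roll": -0.95},
{"dx": 0.52, "dy": 0.27, "dz": 0, "roll": -0.95},
{"dx": 0.47, "dy": 0.35, "dz": 0.01, "roll": -0.95},
{"dx": 0.4, "dy": 0.43, "dz": 0, "roll": -0.95},
{"dx": 0.33, "dy": 0.49, "dz": 0.01, "roll": -0.95},
{"dx": 0.25, "dy": 0.53, "dz": 0, "roll": -0.95},
```

Request:
step_arm:
  deltas:
    - {"dx": 0.59, "dy": -0.01, "dz": 0.01, "roll": -0.95}
    - {"dx": 0.58, "dy": 0.09, "dz": 0, "roll": -0.95}
    - {"dx": 0.56, "dy": 0.18, "dz": 0.01, "roll": -0.95}
    - {"dx": 0.52, "dy": 0.27, "dz": 0, "roll": -0.95}
    - {"dx": 0.47, "dy": 0.35, "dz": 0.01, "roll": -0.95}
    - {"dx": 0.4, "dy": 0.43, "dz": 0, "roll": -0.95}
    - {"dx": 0.33, "dy": 0.49, "dz": 0.01, "roll": -0.95}
    - {"dx": 0.25, "dy": 0.53, "dz": 0, "roll": -0.95}
    - {"dx": 0, "dy": 0, "dz": 0, "roll": -0.95}
    - {"dx": 0, "dy": 0, "dz": 0, "roll": -0.95}
    - {"dx": 0, "dy": 0, "dz": 0, "roll": -0.98}
    - {"dx": 0, "dy": 0, "dz": 0, "roll": 0}

```text
t: 40.85
ee_pos: [0.642, 0.0246, 0.4031]
eef_rot: [0.0, 0.001, 1.0, -0.0]
force: [0.0, 0.3, 0.9]
opening: 0.0297
```

Run:
```python
from h import *
from bench import optics
o,p,y,R=pose();print(o["t"],p,y)
s=optics.snapshot("wrist");np.savez("wrist11.npz",R=R,p=p,**s);cv2.imwrite("pics/wrist11.png",s["image"])
s2=optics.snapshot("top");np.savez("top3.npz",**s2);cv2.imwrite("pics/top3.png",s2["image"])
def plane(f):
    s=load(f); d=s["depth"];im=s["image"]
    v,u=np.mgrid[0:205,150:390]; v=v.ravel();u=u.ravel();z=d[v,u]
    q=cv2.undistortPoints(np.c_[u,v].astype(float).reshape(-1,1,2),s["intrinsics"],s["distortion"]).reshape(-1,2)
    T=s["tool_from_camera"];P=np.c_[q*z[:,None],z]@T[:3,:3].T+T[:3,3];P=P@s["R"].T+s["p"]
    a=np.radians(-3.4);Rh=np.array([[np.cos(a),-np.sin(a)],[np.sin(a),np.cos(a)]])
    X=(P[:,:2]-[.5775,.0268])@Rh
    g=lambda lo,hi:(P[:,2]>lo)&(P[:,2]<hi)
    c=(np.abs(X).max(1)<.068)&(np.hypot(*X.T)>.038)&g(.066,.083)
    h=(np.abs(X).max(1)>.078)&(np.abs(X).max(1)<.10)&g(.05,.07)
    for n,m in(("cover",c),("housing",h)):
        A=np.c_[X[m],np.ones(m.sum())];w=P[m,2]
        for _ in range(3):
            k=np.linalg.lstsq(A,w,rcond=None)[0];g2=np.abs(A@k-w)<.0025;A=A[g2];w=w[g2]
        print(f,n,m.sum(),"z0 mm %.2f slopes mm/100mm %.2f %.2f"%(k[2]*1000,k[0]*100,k[1]*100) if 0 else (n,len(w),(k*[100,100,1000]).round(2)))
plane("wrist1.npz");plane("wrist11.npz")
```

```text
40.85 [0.64202532 0.02458353 0.40310074] 179.93325199388465
wrist1.npz cover 14273 ('cover', 13803, array([-0.17,  0.11, 75.29]))
wrist1.npz housing 14628 ('housing', 14617, array([-0.14,  0.1 , 59.17]))
wrist11.npz cover 13932 ('cover', 13509, array([-0.18,  0.13, 72.25]))
wrist11.npz housing 14621 ('housing', 14614, array([-0.13,  0.1 , 59.16]))
```

View pics/wrist11.png

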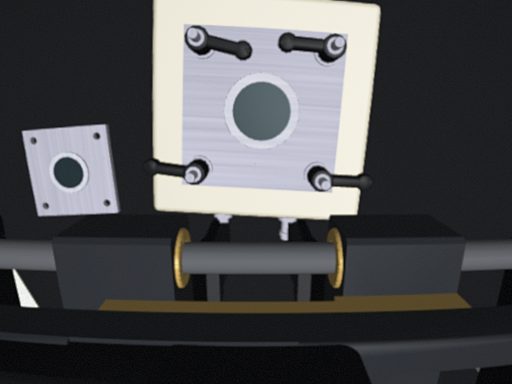

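View pics/top3.png

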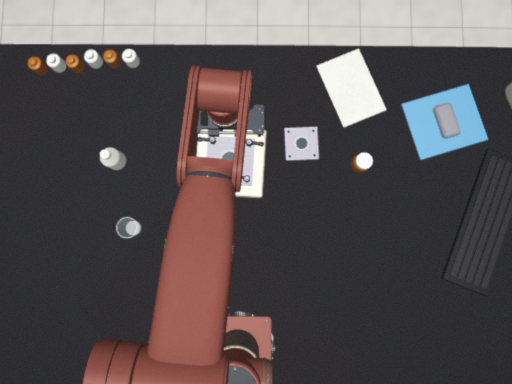

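The cover dropped from 16.1 to 13.1 mm above the housing top, which is its seated height of 13. Its tilt relative to the housing is under 0.06 mm per 100 mm. The bystanders have not moved and the arm is clear.

```bash
python3 -c "
from bench import manip
print(manip.close_job())"
```

```text
the job is handed in; nothing more can be done
None
```

I tightened all four lever nuts in two crisscross rounds, order 0, 2, 1, 3, and handed the job in at about 41 s of the 72 s allowed. `close_job` gave no verdict.

- **First round:** each lever was turned clockwise by about 60 degrees. A camera check of lever 0 afterwards gave about 56 degrees. I didn't measure levers 1–3 at that point; their gripper motion was the same.
- **Second round:** each lever was turned on in steps of 3 degrees or less until the push rose from 6–7 N (running friction) to 16.4–17.2 N at about 35 mm from the axis. That is roughly 0.6 to 0.7 N m, past the 0.56 N m that counts as tight and short of the roughly 0.97 N m that counts as forced. I then backed off and let go.
- **Cover:** wrist depth images show it went from 16.1 mm to 13.1 mm above the housing top (13 mm is seated). Its tilt relative to the housing is under 0.06 mm per 100 mm.
- **Bystanders:** the bottle, jar and beaker stand at the same pixels in the top view as at the start, and the arm ended clear of everything.

**Disagreements:**
- The wrist and top cameras differed by about 3 mm on the housing position. I used a value between them, and the contact forces agreed with it.
- Three of the four levers did not point outward midway in their travel, as the description said. All four tightened clockwise to a clear stop. Levers 1–3 stopped after about 100 to 115 degrees, and lever 0 after about 125 to 130, at or slightly past the top of the stated 89–126 degree range.

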